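Open a loose-wheeled craft press by one full turn and load its tray

ROBOT

A 7-joint arm with a two-finger parallel gripper is mounted at the origin on the work surface. World frame = base frame: x ahead of the robot, y to its left, z up, the work surface at z = 0. Lengths are in m, angles in rad, forces in N, time in s.
With the tool pointing down it reaches from about 0.4 to 0.75 m from the base axis. Payload 19.5 kg.
Tool frame: the origin (TCP) lies at the very end of the fingers, on their centre line; the grasp point (between the pads) lies 19 mm behind it; z points along the fingers, y is the direction in which the jaws open and shut (so a half turn about z gives the same grasp; the last joint's range is limited). The gripper opens to 85 mm and grips with 20 to 120 N. Pads are 22 mm wide; open, the fingers measure 114 mm over their backs; the gripper's body (76 mm by 85 mm) begins 54 mm behind the grasp point. The pads swing forward as they close: fully open they stand 13 mm farther back than shut.
Start: joints at [-1.319, 0.707, -0.028, 1.485, 0.022, 0.951, -0.075], TCP at [0.167, 0.55, 0.231] pointing down, gripper open.
Joint ranges: [-2.71, 2.71], [-0.32, 2.16], [-1.57, 1.52], [0, 2.45], [-1.46, 4.6], [0, 2.02], [-2.83, 2.83]. Speed limits (rad/s): [1.89, 1.89, 2.57, 2.57, 3.01, 3.01, 3.01].

INTERFACE

Orientations are given as a unit quaternion [w, x, y, z].
In Python, from station import sense, camera, close_job gives the robot as it stands.
- The arm moves only by the tool drive_tool, never from a script. Its argument "plan" is a list that holds one entry, the list of rows, each a list of 7 numbers: the opening, from 0 (shut) to 1 (fully open), then the shift along the tool's x, y, z in m, then the turn, a rotation vector about the tool's x, y, z in rad. In form: [[[fingers, x, y, z, rx, ry, rz], ...]]. A call has 1 to 5 rows; each row shifts and turns the pose as measured when the row begins, along the tool's axes as they then stand; what a row does not reach is not made up. A row lasts 1/8 s, in which the tool goes at most 62.5 mm and 10.7 degrees, less where a joint would pass 70% of its speed; a pose out of reach is approached as far as the arm can. A call with a gripper value outside its range is refused whole. The fingers move at their own pace and stop on an object; "squeeze" is the grip in N (left out, the last holds). Time passes only in rows, so rows that do not move let the fingers close. It gives the time, the measured TCP pose, the force and the opening at its end, in the units of the state.
- sense(): the state, without advancing time (a new reading comes with each control period).
- camera(name): name is "side" or "top"; returns a dict with "frame" (384x512x3 uint8, red, green, blue), "vfov" (degrees; the focal length in pixels is half the picture's height over the tangent of half this angle, whatever the lens; pixels are square), "cx", "cy" (the principal point, pixels), "distortion" ([k1, k2, p1, p2, k3] as OpenCV has them; the pictures are not rectified), "rvec" (rotation vector, rad) and "tvec" (3), from world to camera coordinates, as OpenCV has them. Camera axes: x right, y down, z forward; pixel columns grow to the right and rows downward; lengths in m; the calibration is good to about 2 mm. A picture is of the moment at which its call begins. There is no depth.
- close_job(): hands the job in, once; it reports no verdict.
The state is a dict: "time": time; "q": joint angles; "joint_velocities": joint speeds; "joint_torque": joint torques, N m; "tool_pos": TCP position; "ee_rot": TCP orientation; "contact_force": force on the tool from outside, world axes, zero at the start; "ft_torque": the same for the moment, N m; "gripper_width": opening from 0.0 (shut) to 1.0 (fully open).
Only numpy, scipy, OpenCV 4.12 (cv2) and the standard library are available. Lean on these libraries where they do the work, as an engineer would, in place of code of your own. Each camera call takes 0.05 s, during which the arm holds its last target.

TASK

Open the blue screw press by exactly one full turn of its screw, turning the red handwheel anticlockwise by its white handle: the wheel is loose on the screw, so take up the free play first, count only the turn that really lifts the platen, and do not overshoot. Then slide the plywood tray by its yellow knob gently under the platen until it is fully home against the back stop, and let go. Leave everything else on the table where it is.

Things in the scene. Friction and masses are not known exactly. Their poses are not given: they have to be found in the camera images.
- press: Blue bench screw press, fixed. Origin on the table straight below the screw axis, z up. The tray goes home along its +y, coming from the -y side. Bed top 30 mm up, 220 x 150 mm, with a 130 mm wide apron out to y = -260 mm. Columns (24 mm) at x = +-85 mm; beam between z = 110 and 140 mm. Guide rails on the bed from y = -250 to 70 mm, 10 mm high, inner faces at x = +-50.5 mm.
- back_stop (a point): Middle of the face of the steel bar across the bed that stops the tray: y = +64 mm, x = 0 of the press, 36 mm above the table; axes as the press's. The bar is 12 mm high.
- wheel_hub (a point): Centre of the red handwheel, on the vertical screw axis, 170 mm above the table; it stays at this height. Rim radius 56 mm, rim bar 12 mm thick. Anticlockwise from above lifts the platen. The wheel is loose on the screw: it starts anywhere in its free play, so the first part of the turn (unknown, up to 195 degrees) lifts nothing.
- screw_end (a point): Top end of the screw in the middle of the hub, 188 mm above the table, with a white line that turns with the screw, not with the wheel. One full turn of the screw lifts the platen 6 mm. In the free play the handle needs under 1 N along its path; when the wheel takes the screw along it needs about 8 N (4 N or so is still felt when it stops). The screw stays where it is left.
- handle_grip (a point): Middle of the upright white handle on the wheel's rim: 22 mm across, 47 mm tall (z = 179 to 226 mm; this point at 204 mm), 56 mm from the screw axis. It spins freely on its own upright pin, so a gripper can hold it firmly and keep its orientation while leading it round the circle.
- platen_face (a point): Centre of the underside of the aluminium platen (88 mm in x, 100 mm in y, 20 mm thick) that the screw raises, on the screw axis. At the start it lies on the bed, 30 mm above the press origin.
- tray: Plywood tray, loose between the rails (1.5 mm free each side). Plate 98 mm (x) x 100 mm (y) x 4 mm; a 30 mm wide tongue runs from it to -y. Origin: centre of the plate's underside, axes nearly as the press's. Home (front edge at the back stop) the origin is at y = +14 mm of the press; it starts 126 to 140 mm short of that. 0.2 to 0.35 kg, slides with 1 to 3 N; over 30 N against stop or rails damages it.
- tray_knob (a point): Middle of the yellow upright round knob on the tray's tongue: 20 mm across, 36 mm tall (4 to 40 mm above the tray's underside; this point at 22 mm), on the centre line 160 mm behind the tray's origin (towards -y).
- blue_scissors: Bystander: blue-handled scissors lying flat, 170 mm long, 10 mm high; origin: centre of its underside. Leave it where it is.
- yellow_scissors: Bystander: yellow-handled scissors lying flat, 170 mm long, 10 mm high; origin: centre of its underside. Leave it where it is.
- glue: Bystander: white glue bottle, 52 mm across, 130 mm tall, standing just beyond the +y end of the press; origin: centre of its underside. Leave it where it is.
- tag_stack: Bystander: stack of plywood tags, 50 x 80 x 24 mm, beside the tray on the press's +x side; origin: centre of its underside. Leave it where it is.
- tape: Bystander: green tape roll lying flat, 90 mm across, 20 mm high; origin: centre of its underside. Leave it where it is.
- cup: Bystander: white pencil pot, 72 mm across, 90 mm tall, pencils up to 150 mm; origin: centre of its underside. Leave it where it is.
- clamp_block: Bystander: wooden block 70 x 45 x 30 mm; origin: centre of its underside. Leave it where it is.
Not all that is in view belongs to the job. Of the things like the tray, leave any that is green or turquoise; of the rest the larger one is meant.

How it is judged:
On the way, in this order (a step that is already met when the one before it is completed fails the run):
1. the screw has been turned one full turn (platen 6 mm up, within 0.35 mm) with the tray still drawn back (z of platen_face in the frame of press between 0.03565 and 0.03635 m and y of tray in the frame of press below -0.03 m), for 0.3 s.
2. the tray is home against the back stop (y of tray in the frame of press between 0.012 and 0.016 m and x of tray in the frame of press between -0.004 and 0.004 m), for 0.2 s.
At the end, for the whole second after the job is handed in: The platen is 6 mm above the bed (one full turn of the screw), within 0.35 mm; the tray is home between the rails, its front edge within 2 mm of the back stop; both at rest and released (all of step 2 and z of platen_face in the frame of press between 0.03565 and 0.03635 m and linear speed of tray below 0.01 m/s); the robot touches nothing.
It fails at once if the platen is lifted past the mark by more than an eighth of a turn of the screw (above 6.75 mm) (z of platen_face in the frame of press above 0.03675 m).
It fails at once if the tray is pressed or jammed against the press with more than 30 N (contact force between tray and press above 30 N).
It fails at once if a bystander is moved by more than 30 mm (distance of any of blue_scissors, yellow_scissors, glue, tag_stack, tape, cup, clamp_block from where it was at the start of the episode above 0.03 m).
It also fails if it takes over 72 s, if anything falls off the work surface, if the arm or the gripper's body presses on something with over 40 N, if the wrist force passes 120 N, or if a joint passes its speed limit or range.

## Working session

There is one attempt and no reset: what is moved stays moved. The work goes in short steps, Python scripts to look and compute and a tool call to move; the robot and the scene stay as the last step left them, time stands still between calls to the robot, and variables do not carry over. Pictures are saved under pics/ and viewed, and the job is handed in when it is done.

Besides the shell and the picture viewer there is one more tool, called after "Request:" by a JSON object that holds its "api" and its "payload", one argument or row to a line. drive_tool: Moves the arm, as the interface text tells. Its arguments: {"type":"object","properties":{"plan":{"type":"array"},"squeeze":{"type":"number"}},"required":["plan"]}

```bash
ls; mkdir -p pics
python3 - <<'E'
from station import sense,camera
import cv2
s=sense();print(s)
for n in("side","top"):
    c=camera(n);cv2.imwrite(f"pics/{n}0.png",cv2.cvtColor(c["frame"],cv2.COLOR_RGB2BGR))
    print({k:v for k,v in c.items() if k!="frame"})
E
```

```text
pics
{'time': 0.0, 'q': array([-1.31871692,  0.70705966, -0.02761923,  1.48499702,  0.02197484,
        0.95092639, -0.07548431]), 'joint_velocities': array([-0.00030334,  0.00114407,  0.00136751, -0.00061961, -0.00025839,
       -0.00255218, -0.0004698 ]), 'joint_torque': array([ 5.75753147e-04, -8.83204365e+01,  1.23469613e+00, -2.36161691e+01,
        1.68929138e-02,  6.47665031e-03, -5.35533695e-05]), 'tool_pos': array([0.16642   , 0.55010798, 0.2308528 ]), 'ee_rot': array([-7.26981761e-05,  1.46360619e-01,  9.89231152e-01, -5.39636287e-04]), 'contact_force': array([-0.39663546, -0.65995996, -0.18919811]), 'ft_torque': array([-0.04456877, -0.00914685,  0.01319029]), 'gripper_width': 1.0040827825929144}
{'vfov': 47.1264010666408, 'cx': 256.4930980266781, 'cy': 197.30669274960303, 'distortion': array([-0.15005229,  0.        ,  0.        ,  0.        ,  0.        ]), 'rvec': array([ 2.03931789, -0.44776007,  0.231103  ]), 'tvec': array([-0.44004803,  0.2690272 ,  1.27472644])}
{'vfov': 56.09426997668604, 'cx': 260.0316141925835, 'cy': 190.74051844728407, 'distortion': array([-0.03736671,  0.        ,  0.        ,  0.        ,  0.        ]), 'rvec': array([ 2.15252567, -2.1519073 ,  0.13688959]), 'tvec': array([0.04177277, 0.51625608, 1.17675292])}
```

View pics/side0.png

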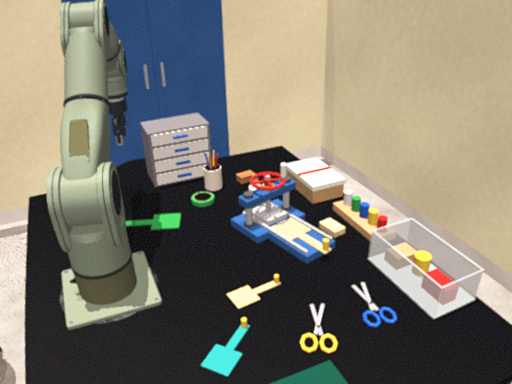

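View pics/top0.png

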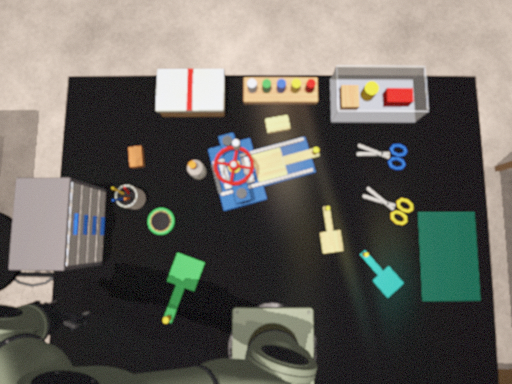

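```bash
cat > h.py <<'E'
import numpy as np,cv2
from station import sense,camera
def K(c):
    f=c["frame"].shape[0]/2/np.tan(np.radians(c["vfov"]/2))
    return np.array([[f,0,c["cx"]],[0,f,c["cy"]],[0,0,1.]])
def ray(c,px):
    R,_=cv2.Rodrigues(c["rvec"]);o=-R.T@c["tvec"]
    u=cv2.undistortPointsIter(np.array(px,float).reshape(-1,1,2),K(c),c["distortion"],None,None,(3,50,1e-10))[:,0]
    d=np.c_[u,np.ones(len(u))]@R
    return o,d
def onz(c,px,z):
    o,d=ray(c,px);return o+d*((z-o[2])/d[:,2])[:,None]
def proj(c,P):
    return cv2.projectPoints(np.array(P,float).reshape(-1,1,3),c["rvec"],c["tvec"],K(c),c["distortion"])[0][:,0]
def crop(c,x0,y0,x1,y1,s,name):
    im=cv2.cvtColor(c["frame"],cv2.COLOR_RGB2BGR)[y0:y1,x0:x1]
    cv2.imwrite("pics/"+name,cv2.resize(im,None,fx=s,fy=s,interpolation=cv2.INTER_CUBIC))
E
python3 - <<'E'
from h import *
crop(camera("top"),185,110,335,220,5,"t1.png")
crop(camera("side"),220,140,350,265,4.6,"s1.png")
E
```

```text
(no output)
```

View pics/t1.png

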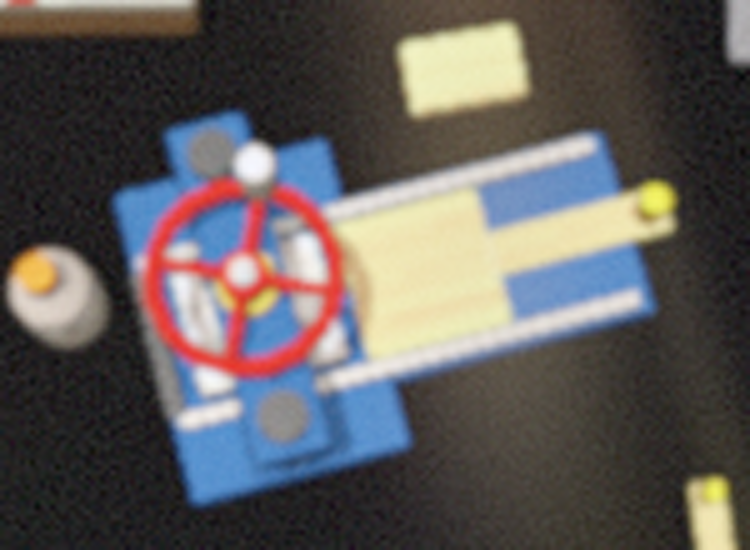

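View pics/s1.png

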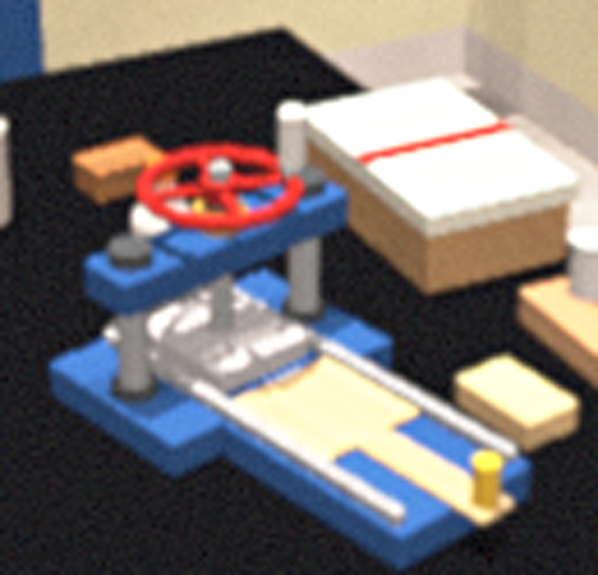

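Run:
```python
from h import *
T=camera("top");S=camera("side")
def mask(c,lo,hi,box):
    h=cv2.cvtColor(c["frame"],cv2.COLOR_RGB2HSV);m=cv2.inRange(h,lo,hi)
    if lo[0]==0: m|=cv2.inRange(h,(172,lo[1],lo[2]),(180,255,255))
    z=np.zeros_like(m);x0,y0,x1,y1=box;z[y0:y1,x0:x1]=m[y0:y1,x0:x1];return z
def tri(a,b):
    o1,d1=ray(T,[a]);o2,d2=ray(S,[b]);d1=d1[0];d2=d2[0]
    t=np.linalg.lstsq(np.c_[d1,-d2],o2-o1,rcond=None)[0]
    p,q=o1+d1*t[0],o2+d2*t[1];return (p+q)/2,np.linalg.norm(p-q)
# wheel
for c,box,n in((T,(205,135,265,195),"top"),(S,(240,165,295,195),"side")):
    m=mask(c,(0,150,90),(8,255,255),box)
    cs,_=cv2.findContours(m,cv2.RETR_EXTERNAL,cv2.CHAIN_APPROX_NONE)
    k=max(cs,key=cv2.contourArea);P=onz(c,cv2.convexHull(k).reshape(-1,2),.170)[:,:2]
    cc,r=cv2.minEnclosingCircle(k.astype(np.float32))
    A=np.c_[2*P,np.ones(len(P))];s=np.linalg.lstsq(A,(P**2).sum(1),rcond=None)[0]
    print(n,"wheel",s[:2],"R",np.sqrt(s[2]+s[:2]@s[:2]),cv2.fitEllipse(k)[0])
# knobs
kb=[]
for c,box in((T,(305,140,325,160)),(S,(318,235,332,255))):
    m=mask(c,(22,170,120),(32,255,255),box);M=cv2.moments(m,True);ct=(M["m10"]/M["m00"],M["m01"]/M["m00"]);kb.append(ct);print("knob",ct,M["m00"],np.argwhere(m).min(0),np.argwhere(m).max(0))
print(tri(*kb),onz(T,[kb[0]],.07))
# columns tops (dark caps), z? ; handle top
print("handle top z226",onz(T,[(236,142.3)],.226),"side",onz(S,[(283.2,163.5)],.226))
cols=np.array([(185+212/5,110+152/5),(185+284/5,110+417/5)])
for z in(.14,.15):
    P=onz(T,cols,z);print(z,P,np.linalg.norm(P[0]-P[1]),np.degrees(np.arctan2(*(P[0]-P[1])[1::-1])),P.mean(0))
# tray tongue / plate
rails=np.array([(185+597/5,110+143/5),(185+330/5,110+213/5),(185+640/5,110+296/5),(185+330/5,110+383/5)])
print("rails",onz(T,rails,.04))
```

```text
top wheel [0.57671345 0.12166607] R 0.05905310872224288 (232.98963928222656, 164.61468505859375)
side wheel [0.58197684 0.12543455] R 0.06589902439850422 (266.8528747558594, 180.05648803710938)
knob (319.0, 150.0) 1.0 [150 319] [150 319]
knob (325.2, 241.8) 5.0 [241 324] [242 327]
(array([ 0.64688523, -0.15314386,  0.06853978]), np.float64(0.0020712560322251727)) [[ 0.64751526 -0.15332766  0.07      ]]
handle top z226 [[0.63147372 0.1103984  0.226     ]] side [[0.63372517 0.10881277 0.226     ]]
0.14 [[0.66088702 0.1435489  0.14      ]
 [0.49408978 0.09732211 0.14      ]] 0.17308448062783546 15.490373274916154 [0.5774884  0.12043551 0.14      ]
0.15 [[0.65812422 0.14258056 0.15      ]
 [0.49285149 0.09677628 0.15      ]] 0.17150249740758078 15.490373274916161 [0.57548786 0.11967842 0.15      ]
rails [[ 0.69475676 -0.10929589  0.04      ]
 [ 0.64586999  0.07259119  0.04      ]
 [ 0.58865284 -0.13655425  0.04      ]
 [ 0.52941076  0.07213808  0.04      ]]
```

The tray meant is the plywood one on the press, at top pixel (265,163) with its knob at (316,151). It's the larger of the two plywood ones. The other, at (331,230), is small, and those at (185,270) and (381,273) are green and turquoise. The handle is at top pixel (236,142).

Request:
{"api": "drive_tool", "payload": {
  "plan": [
    [[1, -0.03, -0.015, -0.02, 0, 0, 0], [1, -0.05, -0.025, -0.02, 0, 0, 0], [1, -0.05, -0.025, 0, 0, 0, 0], [1, -0.05, -0.025, 0, 0, 0, 0], [1, -0.05, -0.025, 0, 0, 0, 0]]
  ]
}}

```text
time: 0.92
tool_pos: [0.3558, 0.3711, 0.2718]
ee_rot: [-0.0, 0.143, 0.99, -0.0]
contact_force: [0.6, 0.1, 0.9]
gripper_width: 1.002
```

Request:
{"api": "drive_tool", "payload": {
  "plan": [
    [[1, -0.05, -0.025, 0, 0, 0, 0], [1, -0.05, -0.025, 0, 0, 0, 0], [1, -0.05, -0.025, 0, 0, 0, 0], [1, -0.05, -0.025, 0, 0, 0, 0], [1, -0.05, -0.025, 0, 0, 0, 0]]
  ]
}}

```text
time: 1.55
tool_pos: [0.5663, 0.1732, 0.2721]
ee_rot: [0.0, 0.143, 0.99, 0.001]
contact_force: [0.9, 1.1, 0.3]
gripper_width: 1.003
```

```bash
cat >> h.py <<'E'
from scipy.spatial.transform import Rotation as Ro
def rel(w,s=None):
    s=s or sense();q=s["ee_rot"];return Ro.from_quat([*q[1:],q[0]]).inv().apply(np.array(w)-s["tool_pos"])
E
python3 -c "
from h import *
print(rel([.632,.110,.262]).round(4))"
```

```text
[-0.0809 -0.0421  0.01  ]
```

Request:
{"api": "drive_tool", "payload": {
  "plan": [
    [[1, -0.04, -0.021, 0, 0, 0, 0], [1, -0.036, -0.018, 0, 0, 0, 0], [1, -0.005, -0.003, 0, 0, 0, 0], [1, 0, 0, 0, 0, 0, 0]]
  ]
}}

```text
time: 2.05
tool_pos: [0.6354, 0.104, 0.2708]
ee_rot: [-0.0, 0.145, 0.989, -0.0]
contact_force: [0.1, 1.4, 0.5]
gripper_width: 1.004
```

```bash
python3 -c "
from h import *
print(rel([.632,.110,.188]).round(4),sense()['contact_force'])
crop(camera('side'),200,90,360,210,5,'s2.png');crop(camera('top'),185,90,335,200,5,'t2.png')"
```

```text
[0.0049 0.0048 0.0828] [0.10740482 1.4306538  0.45796695]
```

View pics/s2.png

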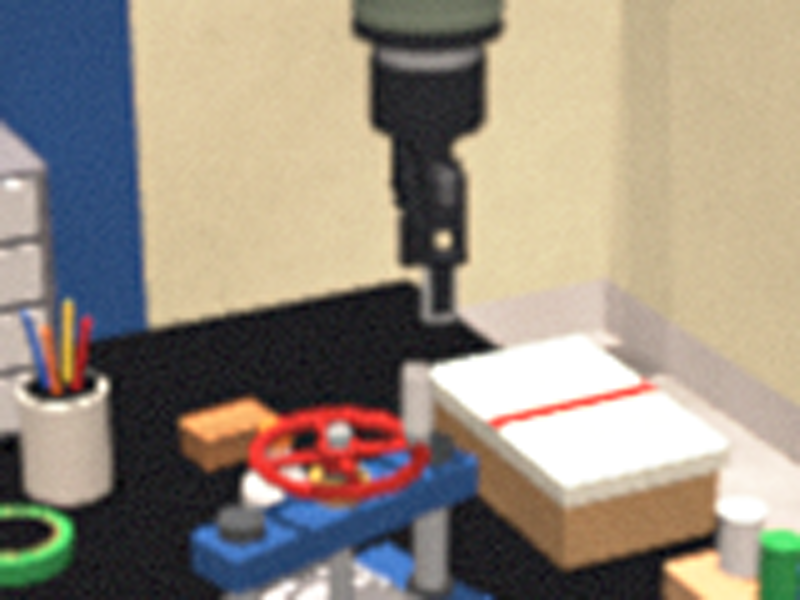

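The gripper at crop (440,300) hangs above the white handle at (415,400), with a slight x/y offset that I'll correct on the way down.

Request:
{"api": "drive_tool", "payload": {
  "plan": [
    [[1, 0.005, 0.005, 0, 0, 0, 0], [1, 0, 0, 0.03, 0, 0, 0], [1, 0, 0, 0.03, 0, 0, 0], [1, 0, 0, 0.02, 0, 0, 0], [1, 0, 0, 0, 0, 0, 0]]
  ]
}}

```text
time: 2.78
tool_pos: [0.6292, 0.1172, 0.1908]
ee_rot: [0.0, 0.142, 0.99, 0.001]
contact_force: [-0.1, -1.3, -0.2]
gripper_width: 0.998
```

```bash
python3 -c "
from h import *
print(rel([.632,.110,.188]).round(4),sense()['contact_force'])
crop(camera('side'),200,90,360,210,5,'s3.png')"
```

```text
[-0.0047 -0.0061  0.0028] [-0.12273114 -1.28094498 -0.1724832 ]
```

View pics/s3.png

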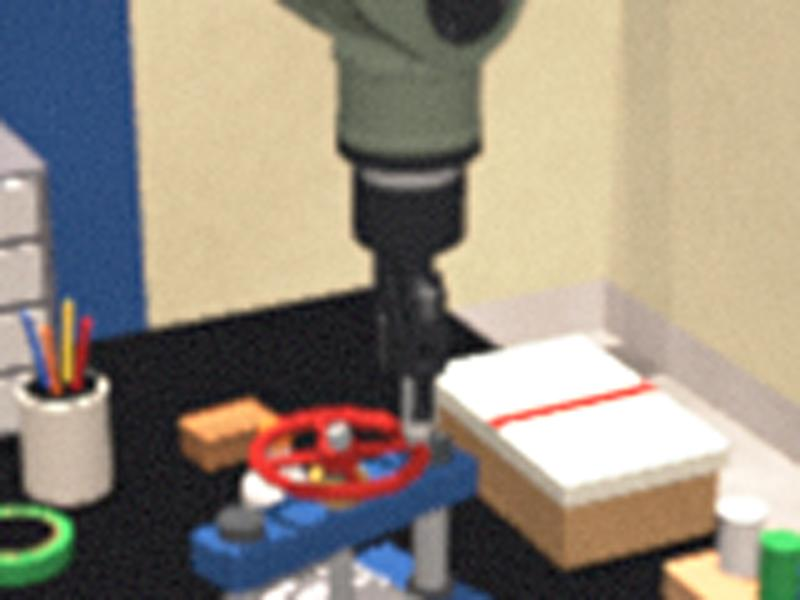

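Request:
{"api": "drive_tool", "payload": {
  "plan": [
    [[1, -0.004, -0.005, 0.002, 0, 0, 0], [0.6, 0, 0, 0, 0, 0, 0], [0.1, 0, 0, 0, 0, 0, 0], [0.1, 0, 0, 0, 0, 0, 0], [0.1, 0, 0, 0, 0, 0, 0]]
  ],
  "squeeze": 40
}}

```text
time: 3.45
tool_pos: [0.633, 0.1116, 0.1925]
ee_rot: [0.003, 0.142, 0.99, 0.002]
contact_force: [-0.3, -0.0, 0.9]
gripper_width: 0.246
```

Request:
{"api": "drive_tool", "payload": {
  "plan": [
    [[0.1, 0, 0, 0, 0, 0, 0], [0.1, 0, 0, 0, 0, 0, 0]]
  ]
}}

```text
time: 3.7
tool_pos: [0.6329, 0.1116, 0.1926]
ee_rot: [0.003, 0.142, 0.99, 0.002]
contact_force: [0.6, 0.1, 0.4]
gripper_width: 0.245
```

```bash
python3 -c "
from h import *
s=sense();print(s)
crop(camera('side'),200,90,360,210,5,'s3.png');crop(camera('top'),185,90,335,200,5,'t2.png')"
```

```text
{'time': 3.7, 'q': array([-0.18538829,  0.85560623, -0.08728484,  1.26827269,  0.07518225,
        1.0140579 ,  1.00472976]), 'joint_velocities': array([ 4.30692907e-04, -3.72183639e-04, -2.13131335e-05, -1.11393882e-03,
        4.84376311e-04,  2.86109483e-04, -5.11001874e-04]), 'joint_torque': array([-8.71223886e-02, -9.96721172e+01,  1.02505018e-01, -2.46462464e+01,
       -4.86501062e-02, -8.32763873e-02, -2.31326121e-04]), 'tool_pos': array([0.63293901, 0.11159754, 0.1925616 ]), 'ee_rot': array([0.00276744, 0.14153081, 0.98992748, 0.00222533]), 'contact_force': array([0.63982099, 0.13532777, 0.35369098]), 'ft_torque': array([-0.05535518, -0.00052597, -0.00637325]), 'gripper_width': 0.24458893440388962}
```

View pics/s3.png

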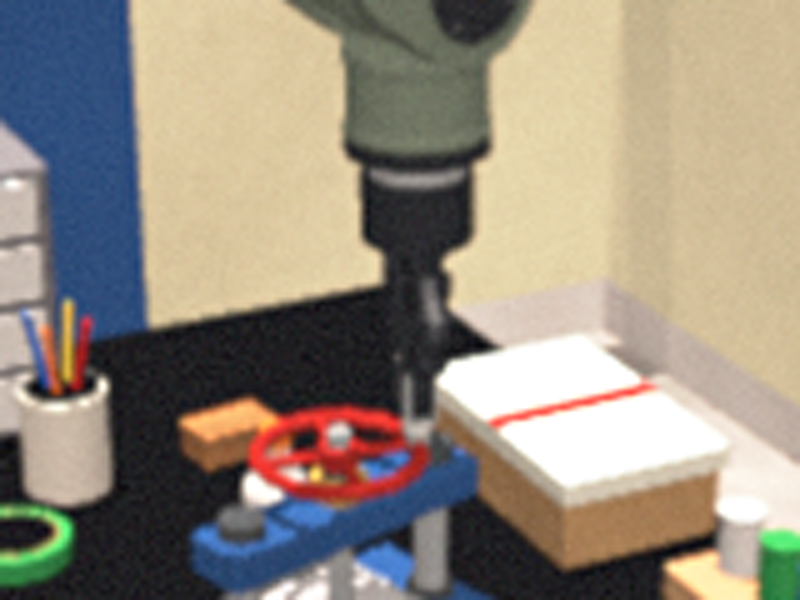

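View pics/t2.png

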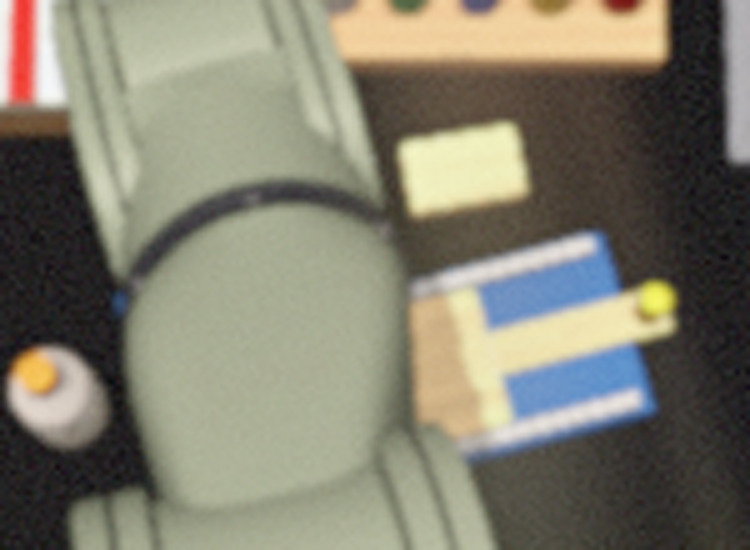

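```bash
cat > w.py <<'E'
import sys,json,os
from h import *
step=np.radians(float(sys.argv[1]));n=int(sys.argv[2])
s=sense();p=s["tool_pos"][:2]
L=json.load(open("log.json")) if os.path.exists("log.json") else []
L.append([float(s["time"]),*map(float,p)]);json.dump(L,open("log.json","w"))
A=np.array(L)[:,1:];hub0=np.array([.577,.1215]);hub=hub0
if len(A)>3:
    from scipy.optimize import least_squares
    f=least_squares(lambda h:np.r_[np.hypot(*(A-h).T)-.056,(h-hub0)*.3],hub0);hub=f.x
r=p-hub;th=np.arctan2(r[1],r[0]);t=np.array([-np.sin(th),np.cos(th)])
F=s["contact_force"][:2]
print("hub",hub.round(4),"r",np.hypot(*r).round(4),"th",np.degrees(th).round(1),"Ft",(F@t).round(1),"Fr",(F@r/np.hypot(*r)).round(1),"z",s["tool_pos"][2].round(4),"t",s["time"])
q=s["ee_rot"];R=Ro.from_quat([*q[1:],q[0]])
tilt=R.as_matrix()[:,2];print("tiltz",tilt.round(4))
P=lambda a:hub+.056*np.array([np.cos(a),np.sin(a)])
prev=p
for i in range(n):
    d=P(th+(i+1)*step)-prev;prev=P(th+(i+1)*step)
    v=R.inv().apply([*d,0 ]);print((np.round(v[:2]*2000)/2).tolist(),"mm  z",(v[2]*1e3).round(2))
E
python3 w.py 8 4
```

```text
hub [0.577  0.1215] r 0.0568 th -10.0 Ft 0.1 Fr -0.4 z 0.1925 t 3.8
tiltz [ 0.0061  0.0036 -1.    ]
[2.0, 7.5] mm  z 0.03
[2.5, 7.5] mm  z 0.03
[3.5, 7.0] mm  z 0.02
[4.5, 6.5] mm  z 0.01
```

Request:
{"api": "drive_tool", "payload": {
  "plan": [
    [[0.1, 0.002, 0.0075, 0, 0, 0, 0], [0.1, 0.0025, 0.0075, 0, 0, 0, 0], [0.1, 0.0035, 0.007, 0, 0, 0, 0], [0.1, 0.0045, 0.0065, 0, 0, 0, 0]]
  ]
}}

```text
time: 4.3
tool_pos: [0.6286, 0.1444, 0.1925]
ee_rot: [0.003, 0.142, 0.99, 0.002]
contact_force: [-2.6, -1.6, 1.6]
gripper_width: 0.239
```

```bash
python3 w.py 8 5
```

```text
hub [0.577  0.1215] r 0.0565 th 23.9 Ft -0.4 Fr -3.0 z 0.1925 t 4.3
tiltz [ 0.0058  0.0034 -1.    ]
[6.0, 5.5] mm  z -0.0
[6.0, 5.0] mm  z -0.01
[7.0, 4.0] mm  z -0.01
[7.5, 3.0] mm  z -0.02
[7.5, 2.0] mm  z -0.03
```

Request:
{"api": "drive_tool", "payload": {
  "plan": [
    [[0.1, 0.006, 0.0055, 0, 0, 0, 0], [0.1, 0.006, 0.005, 0, 0, 0, 0], [0.1, 0.007, 0.004, 0, 0, 0, 0], [0.1, 0.0075, 0.003, 0, 0, 0, 0]]
  ]
}}

```text
time: 4.8
tool_pos: [0.606, 0.1695, 0.1923]
ee_rot: [0.002, 0.142, 0.99, 0.001]
contact_force: [-3.3, -6.1, 1.6]
gripper_width: 0.242
```

```bash
python3 w.py 8 5
```

```text
hub [0.577  0.1215] r 0.0561 th 58.9 Ft -0.4 Fr -6.9 z 0.1923 t 4.8
tiltz [ 0.0041  0.0014 -1.    ]
[7.5, 1.5] mm  z -0.02
[8.0, 0.5] mm  z -0.03
[8.0, -0.5] mm  z -0.03
[7.5, -2.0] mm  z -0.03
[7.5, -3.0] mm  z -0.03
```

Request:
{"api": "drive_tool", "payload": {
  "plan": [
    [[0.1, 0.0075, 0.001, 0, 0, 0, 0], [0.1, 0.008, 0, 0, 0, 0, 0], [0.1, 0.008, -0.001, 0, 0, 0, 0], [0.1, 0.0075, -0.002, 0, 0, 0, 0]]
  ]
}}

```text
time: 5.3
tool_pos: [0.5741, 0.1769, 0.1925]
ee_rot: [0.003, 0.142, 0.99, 0.001]
contact_force: [0.8, -3.6, -0.1]
gripper_width: 0.243
```

```bash
python3 w.py 8 5
```

```text
hub [0.5777 0.1211] r 0.0559 th 93.7 Ft -0.6 Fr -3.6 z 0.1925 t 5.3
tiltz [ 0.0059  0.0017 -1.    ]
[7.0, -3.0] mm  z -0.05
[6.5, -4.0] mm  z -0.05
[6.0, -5.0] mm  z -0.05
[5.0, -6.0] mm  z -0.05
[4.5, -6.5] mm  z -0.04
```

Request:
{"api": "drive_tool", "payload": {
  "plan": [
    [[0.1, 0.006, -0.003, 0, 0, 0, 0], [0.1, 0.006, -0.0035, 0, 0, 0, 0]]
  ]
}}

```text
time: 5.55
tool_pos: [0.5618, 0.1746, 0.1929]
ee_rot: [0.005, 0.142, 0.99, 0.003]
contact_force: [9.6, -0.6, -4.7]
gripper_width: 0.246
```

```bash
python3 w.py 6 5
```

```text
hub [0.5778 0.1211] r 0.0559 th 106.6 Ft -9.0 Fr -3.3 z 0.1929 t 5.55
tiltz [ 0.011   0.0037 -0.9999]
[5.0, -3.5] mm  z -0.07
[4.5, -4.0] mm  z -0.07
[4.0, -4.5] mm  z -0.07
[3.5, -4.5] mm  z -0.06
[3.0, -5.0] mm  z -0.06
```

Engagement came between 93.7° and 106.6° (Ft went from 0 to −9 N), so the onset is about 100° and the wheel target is about 460°. Next I lead it on round.

Request:
{"api": "drive_tool", "payload": {
  "plan": [
    [[0.1, 0.005, -0.0035, 0, 0, 0, 0], [0.1, 0.0045, -0.004, 0, 0, 0, 0], [0.1, 0.004, -0.0045, 0, 0, 0, 0], [0.1, 0.0035, -0.0045, 0, 0, 0, 0], [0.1, 0.003, -0.005, 0, 0, 0, 0]]
  ]
}}

```text
time: 6.18
tool_pos: [0.5398, 0.162, 0.193]
ee_rot: [0.011, 0.142, 0.99, 0.007]
contact_force: [8.4, 3.7, -5.2]
gripper_width: 0.241
```

```bash
python3 w.py 8 5
```

```text
hub [0.5778 0.121 ] r 0.0559 th 132.9 Ft -8.7 Fr -2.9 z 0.193 t 6.175
tiltz [ 0.0241  0.0112 -0.9996]
[3.5, -7.0] mm  z -0.19
[2.5, -7.5] mm  z -0.18
[1.5, -7.5] mm  z -0.16
[0.5, -8.0] mm  z -0.14
[-0.5, -8.0] mm  z -0.12
```

```bash
cat >> w.py <<'E'
D=Ro.from_quat([.1436,.9896,0,0])
print("rot corr",(R.inv()*D).as_rotvec().round(4), "dz up target .1925:",(s["tool_pos"][2]-.1925).round(4))
E
python3 w.py 8 5|tail -1
```

```text
rot corr [0.0175 0.02   0.0039] dz up target .1925: 0.0005
```

Request:
{"api": "drive_tool", "payload": {
  "plan": [
    [[0.1, 0.0035, -0.007, 0, 0.006, 0.006, 0], [0.1, 0.0025, -0.0075, 0, 0.006, 0.006, 0], [0.1, 0.0015, -0.0075, 0, 0.006, 0.006, 0], [0.1, 0.0005, -0.008, 0, 0.006, 0.006, 0], [0.1, -0.0005, -0.008, 0, 0.006, 0.006, 0]]
  ]
}}

```text
time: 6.8
tool_pos: [0.5234, 0.1341, 0.1932]
ee_rot: [-0.002, 0.14, 0.99, 0.001]
contact_force: [1.7, 8.1, -1.6]
gripper_width: 0.242
```

```bash
python3 w.py 8 5
```

```text
hub [0.5778 0.121 ] r 0.0559 th 166.5 Ft -8.3 Fr 0.2 z 0.1932 t 6.8
tiltz [-0.0043  0.0032 -1.    ]
[-1.0, -8.0] mm  z -0.02
[-2.0, -7.5] mm  z -0.02
[-3.0, -7.0] mm  z -0.03
[-4.0, -6.5] mm  z -0.03
[-5.0, -6.0] mm  z -0.04
rot corr [ 0.0019 -0.005   0.0081] dz up target .1925: 0.0007
```

Request:
{"api": "drive_tool", "payload": {
  "plan": [
    [[0.1, -0.001, -0.008, 0, 0.002, 0, 0.001], [0.1, -0.002, -0.0075, 0, 0.002, 0, 0.001], [0.1, -0.003, -0.007, 0, 0.002, 0, 0.001], [0.1, -0.004, -0.0065, 0, 0.002, 0, 0.001], [0.1, -0.005, -0.006, 0, 0.002, 0, 0.001]]
  ]
}}

```text
time: 7.42
tool_pos: [0.5247, 0.104, 0.1929]
ee_rot: [-0.005, 0.139, 0.99, 0.002]
contact_force: [-10.2, 5.7, 5.7]
gripper_width: 0.244
```

```bash
python3 w.py 8 5
```

```text
hub [0.5779 0.121 ] r 0.0559 th -162.2 Ft -8.5 Fr 8.0 z 0.1929 t 7.425
tiltz [-0.0102  0.006  -0.9999]
[-4.5, -6.5] mm  z -0.07
[-5.5, -5.5] mm  z -0.08
[-6.5, -4.5] mm  z -0.09
[-7.0, -3.5] mm  z -0.09
[-7.5, -2.5] mm  z -0.09
rot corr [ 0.0029 -0.0114  0.0096] dz up target .1925: 0.0004
```

Request:
{"api": "drive_tool", "payload": {
  "plan": [
    [[0.1, -0.0035, -0.0065, 0, 0.001, -0.004, 0.002], [0.1, -0.005, -0.006, 0, 0.001, -0.004, 0.002], [0.1, -0.006, -0.005, 0, 0.001, -0.004, 0.002], [0.1, -0.007, -0.004, 0, 0.001, -0.004, 0.002], [0.1, -0.0075, -0.003, 0, 0.001, -0.004, 0.002]]
  ]
}}

```text
time: 8.05
tool_pos: [0.5411, 0.0786, 0.1922]
ee_rot: [-0.0, 0.141, 0.99, 0.003]
contact_force: [-11.2, -0.8, 6.8]
gripper_width: 0.246
```

```bash
python3 w.py 8 5
```

```text
hub [0.5778 0.121 ] r 0.0561 th -130.8 Ft -8.0 Fr 7.9 z 0.1922 t 8.05
tiltz [ 6.0e-04  5.2e-03 -1.0e+00]
[-7.5, -2.5] mm  z -0.02
[-7.5, -1.5] mm  z -0.02
[-8.0, -0.5] mm  z -0.01
[-8.0, 0.5] mm  z -0.0
[-7.5, 1.5] mm  z 0.0
rot corr [ 0.0052 -0.0009  0.0048] dz up target .1925: -0.0003
```

Request:
{"api": "drive_tool", "payload": {
  "plan": [
    [[0.1, -0.0075, -0.003, 0, 0.002, -0.002, 0.001], [0.1, -0.0075, -0.002, 0, 0.002, -0.002, 0.001], [0.1, -0.008, -0.001, 0, 0.002, -0.002, 0.001], [0.1, -0.008, 0, 0, 0.002, -0.002, 0.001], [0.1, -0.0075, 0.001, 0, 0.002, -0.002, 0.001]]
  ]
}}

```text
time: 8.68
tool_pos: [0.571, 0.0651, 0.1922]
ee_rot: [-0.002, 0.143, 0.99, -0.002]
contact_force: [-8.6, -1.5, 7.1]
gripper_width: 0.242
```

```bash
python3 w.py 8 5
```

```text
hub [0.5778 0.121 ] r 0.0562 th -96.9 Ft -8.4 Fr 2.6 z 0.1922 t 8.675
tiltz [-0.0041 -0.0036 -1.    ]
[-7.5, 2.0] mm  z -0.03
[-7.5, 3.0] mm  z -0.03
[-7.0, 4.0] mm  z -0.04
[-6.0, 5.0] mm  z -0.04
[-5.5, 5.5] mm  z -0.04
rot corr [-0.0046 -0.0029  0.0011] dz up target .1925: -0.0003
```

Request:
{"api": "drive_tool", "payload": {
  "plan": [
    [[0.1, -0.0075, 0.002, 0, -0.001, -0.002, 0], [0.1, -0.0075, 0.003, 0, -0.001, -0.002, 0], [0.1, -0.007, 0.004, 0, -0.001, -0.002, 0], [0.1, -0.006, 0.005, 0, -0.001, -0.002, 0], [0.1, -0.0055, 0.0055, 0, -0.001, -0.002, 0]]
  ]
}}

```text
time: 9.3
tool_pos: [0.6044, 0.0715, 0.1921]
ee_rot: [-0.001, 0.144, 0.99, -0.003]
contact_force: [-5.8, -6.4, 6.1]
gripper_width: 0.24
```

```bash
python3 w.py 8 5
```

```text
hub [0.5778 0.1209] r 0.0562 th -61.8 Ft -8.1 Fr 2.9 z 0.1921 t 9.3
tiltz [-0.003  -0.0055 -1.    ]
[-5.0, 6.0] mm  z -0.04
[-4.5, 6.5] mm  z -0.05
[-3.5, 7.0] mm  z -0.05
[-2.5, 7.5] mm  z -0.05
[-1.0, 7.5] mm  z -0.05
rot corr [-0.0062 -0.0013 -0.0017] dz up target .1925: -0.0004
```

Request:
{"api": "drive_tool", "payload": {
  "plan": [
    [[0.1, -0.005, 0.006, 0, -0.002, -0.001, 0], [0.1, -0.0045, 0.0065, 0, -0.002, -0.001, 0], [0.1, -0.0035, 0.007, 0, -0.002, -0.001, 0], [0.1, -0.0025, 0.0075, 0, -0.002, -0.001, 0], [0.1, -0.001, 0.0075, 0, -0.002, -0.001, 0]]
  ]
}}

```text
time: 9.93
tool_pos: [0.6276, 0.0953, 0.192]
ee_rot: [-0.0, 0.147, 0.989, -0.002]
contact_force: [-1.2, -8.7, 5.5]
gripper_width: 0.242
```

```bash
python3 w.py 8 5
```

```text
hub [0.5778 0.121 ] r 0.056 th -27.3 Ft -8.3 Fr 3.0 z 0.192 t 9.925
tiltz [-0.0013 -0.004  -1.    ]
[-1.0, 8.0] mm  z -0.03
[0.0, 8.0] mm  z -0.03
[1.5, 7.5] mm  z -0.03
[2.5, 7.5] mm  z -0.03
[3.5, 7.0] mm  z -0.03
rot corr [-0.0042 -0.0001 -0.006 ] dz up target .1925: -0.0005
```

Request:
{"api": "drive_tool", "payload": {
  "plan": [
    [[0.1, -0.001, 0.008, 0, -0.002, 0, -0.001], [0.1, 0, 0.008, 0, -0.002, 0, -0.001], [0.1, 0.0015, 0.0075, 0, -0.002, 0, -0.001], [0.1, 0.0025, 0.0075, 0, -0.002, 0, -0.001], [0.1, 0.0035, 0.007, 0, -0.002, 0, -0.001]]
  ]
}}

```text
time: 10.55
tool_pos: [0.6331, 0.1276, 0.1926]
ee_rot: [0.002, 0.147, 0.989, -0.001]
contact_force: [5.3, -7.7, 1.8]
gripper_width: 0.244
```

```bash
python3 w.py 8 5
```

```text
hub [0.5778 0.1209] r 0.0557 th 6.9 Ft -8.3 Fr 4.4 z 0.1926 t 10.55
tiltz [ 0.0043 -0.0029 -1.    ]
[3.5, 7.0] mm  z -0.03
[4.5, 6.5] mm  z -0.03
[5.5, 5.5] mm  z -0.04
[6.0, 5.0] mm  z -0.04
[7.0, 4.0] mm  z -0.04
rot corr [-0.0016  0.0049 -0.0066] dz up target .1925: 0.0001
```

At 366.9° now. The target is about 460°.

Request:
{"api": "drive_tool", "payload": {
  "plan": [
    [[0.1, 0.003, 0.007, 0, 0, 0.002, -0.001], [0.1, 0.004, 0.0065, 0, 0, 0.002, -0.001], [0.1, 0.0055, 0.0055, 0, 0, 0.002, -0.001], [0.1, 0.006, 0.005, 0, 0, 0.002, -0.001], [0.1, 0.007, 0.004, 0, 0, 0.002, -0.001]]
  ]
}}

```text
time: 11.18
tool_pos: [0.6196, 0.1574, 0.193]
ee_rot: [0.002, 0.147, 0.989, -0.002]
contact_force: [10.1, -1.9, -2.6]
gripper_width: 0.243
```

```bash
python3 w.py 8 5
```

```text
hub [0.5777 0.1209] r 0.0555 th 41.1 Ft -8.1 Fr 6.4 z 0.193 t 11.175
tiltz [ 0.0037 -0.0056 -1.    ]
[6.5, 4.0] mm  z -0.05
[7.5, 2.5] mm  z -0.05
[7.5, 1.5] mm  z -0.05
[8.0, 0.5] mm  z -0.04
[8.0, -0.5] mm  z -0.04
rot corr [-0.0043  0.0051 -0.0064] dz up target .1925: 0.0005
```

Request:
{"api": "drive_tool", "payload": {
  "plan": [
    [[0.1, 0.006, 0.0045, 0, 0, 0.002, -0.001], [0.1, 0.007, 0.003, 0, 0, 0.002, -0.001], [0.1, 0.0075, 0.002, 0, 0, 0.002, -0.001], [0.1, 0.008, 0.001, 0, 0, 0.002, -0.001]]
  ]
}}

```text
time: 11.68
tool_pos: [0.5974, 0.1733, 0.1927]
ee_rot: [0.002, 0.146, 0.989, -0.003]
contact_force: [9.2, -3.2, -4.5]
gripper_width: 0.244
```

```bash
python3 w.py 6 5
```

```text
hub [0.5777 0.1209] r 0.0559 th 69.4 Ft -9.7 Fr 0.2 z 0.1927 t 11.675
tiltz [ 0.0035 -0.0057 -1.    ]
[6.0, 0.0] mm  z -0.03
[6.0, -0.5] mm  z -0.03
[5.5, -1.0] mm  z -0.02
[5.5, -1.5] mm  z -0.02
[5.5, -2.5] mm  z -0.02
rot corr [-0.0045  0.005  -0.0054] dz up target .1925: 0.0002
```

Request:
{"api": "drive_tool", "payload": {
  "plan": [
    [[0.1, 0.006, 0, 0, 0, 0.002, -0.001], [0.1, 0.006, -0.0005, 0, 0, 0.002, -0.001], [0.1, 0.0055, -0.001, 0, 0, 0.002, -0.001]]
  ]
}}

```text
time: 12.05
tool_pos: [0.5821, 0.1767, 0.1929]
ee_rot: [0.003, 0.145, 0.989, -0.001]
contact_force: [8.3, -1.2, -3.6]
gripper_width: 0.243
```

```bash
python3 w.py 6 3
```

```text
hub [0.5777 0.1209] r 0.056 th 85.5 Ft -8.4 Fr -0.5 z 0.1929 t 12.05
tiltz [ 0.005  -0.0027 -1.    ]
[5.5, -1.5] mm  z -0.03
[5.5, -2.0] mm  z -0.03
[5.0, -2.5] mm  z -0.03
rot corr [-0.0011  0.0056 -0.0035] dz up target .1925: 0.0004
```

Request:
{"api": "drive_tool", "payload": {
  "plan": [
    [[0.1, 0.0055, -0.0015, 0, 0, 0.002, -0.001], [0.1, 0.005, -0.002, 0, 0, 0.002, -0.001], [0.1, 0, 0, 0, 0, 0, 0]]
  ]
}}

```text
time: 12.42
tool_pos: [0.5726, 0.1765, 0.193]
ee_rot: [0.004, 0.145, 0.989, 0.001]
contact_force: [2.9, -1.1, -4.0]
gripper_width: 0.24
```

```bash
python3 w.py 4 2
```

```text
hub [0.5777 0.1209] r 0.0559 th 95.3 Ft -2.8 Fr -1.4 z 0.193 t 12.425
tiltz [ 7.5e-03  7.0e-04 -1.0e+00]
[3.5, -1.5] mm  z -0.03
[3.5, -2.0] mm  z -0.03
rot corr [ 0.0028  0.007  -0.0022] dz up target .1925: 0.0005
```

Request:
{"api": "drive_tool", "payload": {
  "plan": [
    [[0.1, 0.004, -0.002, 0, 0, 0.001, 0], [0.1, 0, 0, 0, 0, 0, 0]]
  ]
}}

```text
time: 12.68
tool_pos: [0.5691, 0.1761, 0.193]
ee_rot: [0.005, 0.145, 0.989, 0.002]
contact_force: [3.2, -1.8, -3.8]
gripper_width: 0.244
```

```bash
python3 w.py 4 2
python3 - <<'E'
import json,numpy as np
for r in json.load(open("log.json")):print(r[0],np.degrees(np.arctan2(r[2]-.1209,r[1]-.5777)).round(1))
E
```

```text
hub [0.5777 0.1209] r 0.0559 th 98.9 Ft -2.8 Fr -2.3 z 0.193 t 12.675
tiltz [ 0.01    0.0026 -0.9999]
[3.5, -2.0] mm  z -0.04
[3.5, -2.0] mm  z -0.04
rot corr [ 0.0053  0.0088 -0.0024] dz up target .1925: 0.0005
3.8 -9.6
4.3 24.8
4.8 59.8
5.3 93.7
5.55 106.5
6.175 132.7
6.175 132.7
6.8 166.3
7.425 -162.3
8.05 -130.8
8.675 -96.8
9.3 -61.6
9.925 -27.2
10.55 6.9
11.175 41.1
11.675 69.4
12.05 85.5
12.425 95.3
12.675 98.9
```

Request:
{"api": "drive_tool", "payload": {
  "plan": [
    [[0.4, 0, 0, 0, 0, 0, 0], [0.45, 0, 0, 0, 0, 0, 0], [0.45, 0, 0, -0.03, 0, 0, 0], [0.45, 0, 0, -0.04, 0, 0, 0], [0.45, 0, 0, 0, 0, 0, 0]]
  ]
}}

```text
time: 13.3
tool_pos: [0.5671, 0.1769, 0.2646]
ee_rot: [0.004, 0.144, 0.99, 0.003]
contact_force: [0.9, -0.2, -2.1]
gripper_width: 0.455
```

```bash
python3 -c "
from h import *
print(sense()['contact_force'],rel([.73,-.09,.262]).round(4))"
```

```text
[ 0.92437111 -0.15673199 -2.07308951] [-0.2323 -0.2093  0.0028]
```

Request:
{"api": "drive_tool", "payload": {
  "plan": [
    [[0.45, -0.02, -0.035, -0.005, 0, 0, 0], [0.45, -0.026, -0.044, 0, 0, 0, 0], [0.45, -0.026, -0.044, 0, 0, 0, 0], [0.45, -0.026, -0.044, 0, 0, 0, 0], [0.45, -0.026, -0.044, 0, 0, 0, 0]]
  ]
}}

```text
time: 13.92
tool_pos: [0.626, -0.0624, 0.2661]
ee_rot: [0.002, 0.14, 0.99, 0.004]
contact_force: [0.9, 0.9, -0.4]
gripper_width: 0.451
```

Request:
{"api": "drive_tool", "payload": {
  "plan": [
    [[0.45, -0.02, -0.034, 0, 0, 0, 0], [0.6, 0, 0, 0, 0, 0, -0.18], [0.6, 0, 0, 0, 0, 0, -0.18], [0.6, 0, 0, 0, 0, 0, -0.18], [0.6, 0, 0, 0, 0, 0, 0]]
  ]
}}

```text
time: 14.55
tool_pos: [0.6348, -0.1061, 0.2612]
ee_rot: [-0.0, -0.133, 0.991, 0.004]
contact_force: [0.5, 0.5, 0.6]
gripper_width: 0.604
```

```bash
python3 -c "
from h import *
crop(camera('top'),185,110,335,220,5,'t4.png')
crop(camera('side'),220,140,350,265,4.6,'s4.png')"
```

```text
(no output)
```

View pics/t4.png

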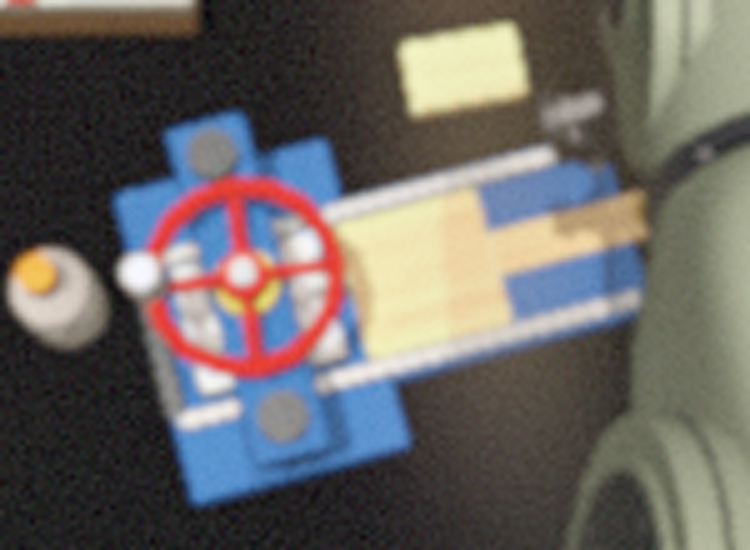

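View pics/s4.png

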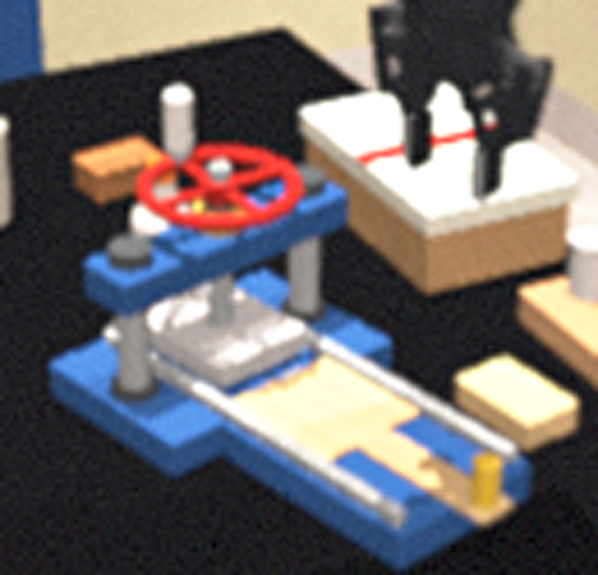

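The handle now sits at top-crop (140,272). In the side view the platen's front edge, near crop (240,375), looks raised. I'll check that lift with image alignment.

Run:
```python
from h import *
S=camera("side");a=cv2.imread("pics/side0.png",0);b=cv2.cvtColor(S["frame"],cv2.COLOR_RGB2GRAY)
for _ in range(4): pass
y=np.radians(15.1);X=np.array([np.cos(y),np.sin(y),0]);Y=np.array([-np.sin(y),np.cos(y),0]);H=np.array([.5777,.1209,0])
c=[H+sx*.044*X+sy*.05*Y+np.array([0,0,z]) for z in(.05,.056) for sx,sy in((-1,-1),(1,-1),(1,1),(-1,1))]
p=proj(S,c);print(p.round(1));print("exp shift",(p[4:]-p[:4]).round(2))
def ecc(x0,y0,x1,y1):
    W=np.eye(2,3,dtype=np.float32)
    t=a[y0:y1,x0:x1].astype(np.float32)
    try: r,W=cv2.findTransformECC(t,b[y0-6:y1+6,x0-6:x1+6].astype(np.float32),np.array([[1,0,6],[0,1,6]],np.float32),cv2.MOTION_TRANSLATION,(3,200,1e-6),None,3)
    except cv2.error as e: return None
    return r,(W[:,2]-6).round(2)
for box in((256,214,292,226),(262,206,290,226),(258,210,275,226),(284,205,292,222)):print("platen",box,ecc(*box))
for box in((232,205,258,245),(300,190,320,225)):print("static",box,ecc(*box))
im=np.hstack([cv2.resize(cv2.imread("pics/side0.png")[195:232,240:300],None,fx=6,fy=6,interpolation=cv2.INTER_NEAREST),cv2.resize(cv2.cvtColor(S["frame"],cv2.COLOR_RGB2BGR)[195:232,240:300],None,fx=6,fy=6,interpolation=cv2.INTER_NEAREST)])
cv2.imwrite("pics/cmp.png",im)
T=camera("top")
z=[cv2.imread("pics/top0.png")[155:173,225:243],cv2.cvtColor(T["frame"],cv2.COLOR_RGB2BGR)[155:173,225:243],cv2.imread("pics/side0.png")[167:185,259:277],cv2.cvtColor(S["frame"],cv2.COLOR_RGB2BGR)[167:185,259:277]]
cv2.imwrite("pics/scr.png",np.hstack([cv2.resize(k,(195,195),interpolation=cv2.INTER_CUBIC) for k in z]))
```

```text
[[266.7 220.9]
 [286.  212.1]
 [267.5 201.4]
 [248.5 209.6]
 [266.7 219.4]
 [286.  210.6]
 [267.4 200. ]
 [248.4 208.1]]
exp shift [[-0.02 -1.5 ]
 [ 0.02 -1.47]
 [-0.02 -1.43]
 [-0.05 -1.46]]
platen (256, 214, 292, 226) (0.938836491938588, array([-0.55, -0.33], dtype=float32))
platen (262, 206, 290, 226) (0.9174701933094286, array([-0.13, -0.77], dtype=float32))
platen (258, 210, 275, 226) (0.9164833076536228, array([-0.79, -0.82], dtype=float32))
platen (284, 205, 292, 222) (0.9716528944151724, array([ 0.05, -0.45], dtype=float32))
static (232, 205, 258, 245) (0.9871751120923253, array([-0.2 , -0.33], dtype=float32))
static (300, 190, 320, 225) (0.9968559005279489, array([-0.13, -0.11], dtype=float32))
```

View pics/cmp.png

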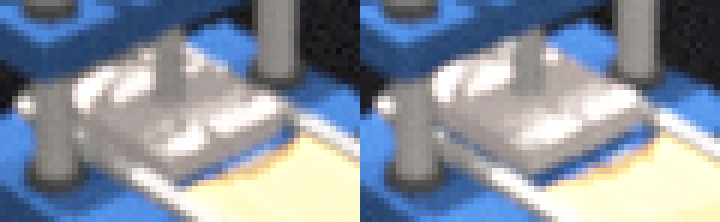

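View pics/scr.png

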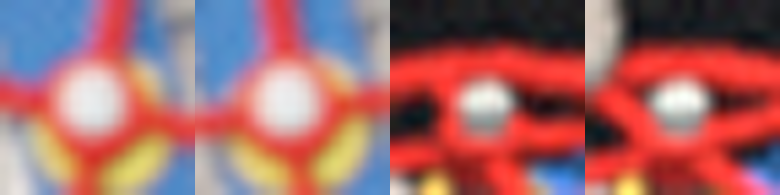

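Run:
```python
from h import *
def bl(im): im=im.astype(float);return im[...,2]-im[...,0]  # B-R (rgb)
a=bl(cv2.cvtColor(cv2.imread("pics/side0.png"),cv2.COLOR_BGR2RGB))
fr=[camera("side")["frame"] for _ in range(6)]
b=np.mean([bl(f) for f in fr],0)
for x in range(274,284):
    pa,pb=a[196:213,x],b[196:213,x]
    print(x,pa.astype(int).tolist());print("   ",pb.astype(int).tolist())
```

```text
274 [69, 51, 33, 88, 146, 146, 144, 117, 57, 2, -17, -15, -15, -13, -13, -15, -16]
    [74, 56, 34, 96, 153, 151, 149, 120, 50, -9, -19, -16, -14, -14, -16, -18, -14]
275 [65, 36, 31, 92, 141, 146, 151, 138, 93, 31, -7, -17, -12, -15, -11, -14, -18]
    [68, 34, 34, 101, 149, 149, 149, 142, 90, 8, -18, -17, -14, -14, -16, -17, -14]
276 [53, 26, 55, 111, 144, 144, 143, 143, 119, 59, 0, -16, -15, -14, -12, -14, -19]
    [60, 25, 61, 121, 149, 147, 148, 147, 123, 54, -5, -18, -15, -15, -19, -15, -11]
277 [39, 27, 83, 138, 147, 145, 147, 146, 138, 84, 22, -9, -15, -15, -16, -16, -18]
    [40, 24, 89, 148, 149, 145, 147, 148, 144, 106, 27, -15, -18, -17, -16, -11, -9]
278 [27, 10, 57, 111, 144, 145, 147, 144, 142, 114, 58, 4, -10, -19, -17, -17, -17]
    [32, 7, 59, 117, 149, 148, 146, 146, 148, 126, 63, -2, -18, -19, -14, -10, 0]
279 [16, -4, 22, 70, 124, 145, 144, 145, 143, 136, 109, 50, -3, -18, -16, -18, -14]
    [17, -2, 20, 77, 132, 149, 148, 146, 146, 141, 97, 24, -15, -20, -13, -9, -1]
280 [1, -1, 2, 39, 96, 143, 149, 147, 137, 124, 117, 79, 11, -14, -16, -16, -17]
    [5, -2, 2, 40, 102, 150, 150, 149, 143, 132, 110, 42, -9, -19, -12, -5, -2]
281 [1, 1, -5, 13, 69, 122, 146, 144, 114, 72, 51, 33, 3, -12, -15, -20, -12]
    [-1, -1, -2, 15, 74, 133, 152, 148, 120, 80, 47, 11, -12, -20, -12, -3, -1]
282 [-6, -3, -2, -2, 14, 63, 94, 90, 57, 16, -4, -3, -1, -10, -14, -15, -7]
    [-4, -3, -4, -5, 17, 67, 100, 96, 60, 17, -3, -6, -11, -19, 0, 0, 0]
283 [-5, -5, -7, -4, -6, -4, 9, 8, -3, -11, -8, -4, -1, -4, -10, -10, 0]
    [-7, -5, -7, -7, -8, -1, 12, 11, 0, -9, -9, -3, -6, -21, 0, 0, 0]
```

Run:
```python
from h import *
def bl(im): im=im.astype(float);return im[...,2]-im[...,0]
a=bl(cv2.cvtColor(cv2.imread("pics/side0.png"),cv2.COLOR_BGR2RGB))
b=np.mean([bl(camera("side")["frame"]) for _ in range(4)],0)
for x in range(268,290,1):
    y0=int(round(224-(x-268)*.46)) 
    print(x,y0,a[y0-4:y0+8,x].astype(int).tolist(),b[y0-4:y0+8,x].astype(int).tolist())
```

```text
268 224 [-14, -16, -15, -12, -11, -1, -1, -6, -17, -3, 58, 111] [-13, -13, -15, 0, 35, 27, -2, -3, -12, -4, 60, 117]
269 224 [-16, -15, -12, -16, -2, 26, 13, -6, -8, -12, 5, 71] [-14, -14, -12, 2, 55, 55, 10, -3, -7, -13, 8, 74]
270 223 [0, -16, -12, -17, -11, 14, 51, 8, -14, -6, -8, -6] [-16, -15, -14, -10, 24, 83, 76, 5, -8, 0, -6, -10]
271 223 [-1, -20, -13, -11, -5, 37, 45, -45, -28, -13, -7, -16] [-18, -15, -14, -3, 40, 91, 48, -48, -19, -5, -4, -12]
272 222 [-2, -10, -16, -13, -14, 5, 45, -6, -63, -34, -20, -9] [-12, -16, -15, -7, 20, 75, 83, -7, -49, -25, -12, -4]
273 222 [-10, -19, -16, -13, -4, 42, 58, -56, -54, -39, -29, -13] [-21, -14, -13, -1, 41, 99, 66, -61, -38, -27, -20, -6]
274 221 [-17, -21, -16, -13, -14, 8, 77, 66, -73, -56, -41, -34] [-14, -18, -14, -7, 20, 78, 117, 66, -66, -42, -31, -26]
275 221 [-16, -17, -14, -16, -6, 27, 83, 32, -81, -60, -47, -39] [-19, -14, -16, -7, 38, 101, 110, 31, -68, -41, -33, -31]
276 220 [-9, -18, -12, -15, -13, 3, 56, 44, -42, -91, -53, -43] [-17, -15, -15, -14, 0, 62, 119, 91, -23, -80, -42, -34]
277 220 [-6, -19, -13, -18, -9, 35
[... 819 characters left out ...]
 -20, -15, -14, 3, 60, 86, 5, -73, -101, -84, -48] [-20, -16, -11, 9, 58, 109, 89, 3, -71, -96, -71, -35]
285 216 [-3, -12, -19, -14, -8, 22, 100, 83, -22, -96, -88, -56] [-16, -17, -12, 13, 61, 100, 128, 91, -24, -93, -77, -42]
286 216 [-11, -19, -14, -5, 22, 71, 105, 22, -83, -99, -57, -47] [-9, -15, -10, 31, 105, 131, 129, 51, -70, -88, -45, -30]
287 215 [33, 2, -13, -8, 5, 49, 87, 56, -45, -101, -87, -51] [35, 0, -12, -10, 14, 74, 106, 58, -35, -95, -84, -40]
288 215 [61, 20, -4, -9, -2, 35, 59, -14, -97, -93, -60, -46] [65, 21, -4, -10, -2, 34, 59, -16, -95, -94, -73, -40]
289 214 [87, 89, 58, 17, -10, -7, 4, -11, -73, -77, -58, -47] [91, 97, 60, 22, -7, -10, 3, -14, -76, -69, -46, -40]
```

Run:
```python
from h import *
S=camera("side")
y=np.radians(15.1);X=np.array([np.cos(y),np.sin(y),0]);Y=np.array([-np.sin(y),np.cos(y),0]);H=np.array([.5777,.1209,0])
f=lambda x,yy,z:proj(S,[H+x*X+yy*Y+np.array([0,0,z])])[0]
out=[]
for im,dz in((cv2.imread("pics/side0.png"),0),(cv2.cvtColor(S["frame"],cv2.COLOR_RGB2BGR),.006)):
    k=cv2.resize(im[192:232,240:300],None,fx=12,fy=12,interpolation=cv2.INTER_NEAREST)
    def line(p,q,col):
        p,q=[tuple(int(round(v)) for v in (f(*t)-[240,192]+.5)*12) for t in(p,q)];cv2.line(k,p,q,col,1)
    for z in(.03+dz,.05+dz):
        c=[(-.044,-.05,z),(.044,-.05,z),(.044,.05,z),(-.044,.05,z)]
        for i in range(4):
            if z>.045+dz or i==0 or i==3: line(c[i],c[(i+1)%4],(0,0,255))
    line((.0505,-.1,.04),(.0505,.07,.04),(0,255,0))
    for px in(.0605,):line((px,-.1,.04),(px,.07,.04),(0,255,255))
    line((-.0505,-.1,.04),(-.0505,.07,.04),(0,255,0))
    out.append(k)
cv2.imwrite("pics/ov0.png",out[0]);cv2.imwrite("pics/ov1.png",out[1])
```

```text
(no output)
```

View pics/ov0.png

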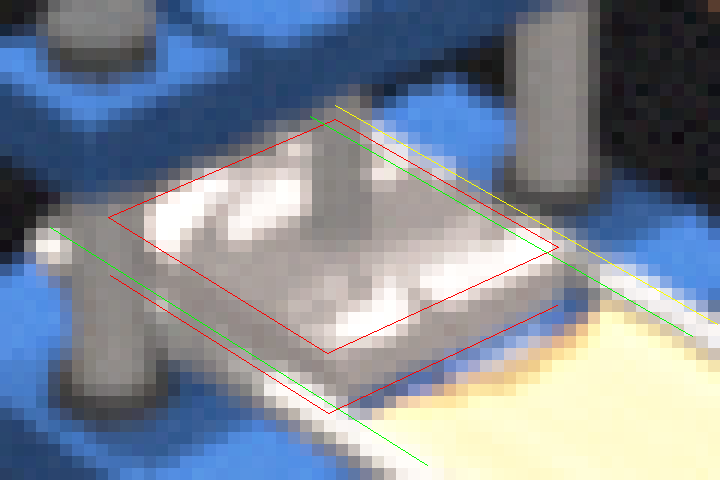

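View pics/ov1.png

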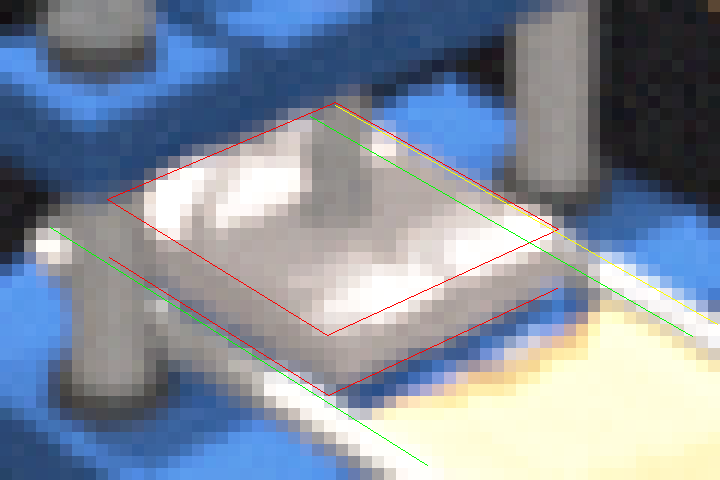

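Run:
```python
from h import *
a=cv2.cvtColor(cv2.imread("pics/side0.png"),cv2.COLOR_BGR2RGB).astype(float)[...,0]
b=np.mean([camera("side")["frame"][...,0].astype(float) for _ in range(6)],0)
for x in range(270,288):
    y0=int(round(224-(x-268)*.46)) 
    pa,pb=a[y0-12:y0+5,x],b[y0-12:y0+5,x]
    r=[]
    for p in(pa,pb):
        face=np.median(p[7:9] if p is pb else p[8:10]);i=6
        m=np.argmin(p[8:14])+8; th=(face+p[m])/2
        j=m
        while p[j]<th: j-=1
        r.append(j+(p[j]-th)/(p[j]-p[j+1]))
    print(x,pa.astype(int).tolist(),pb.astype(int).tolist(),"shift",round(r[0]-r[1],2))
```

```text
270 [147, 170, 188, 193, 177, 192, 235, 255, 255, 229, 171, 164, 161, 130, 92, 179, 253] [182, 194, 221, 234, 251, 255, 255, 238, 193, 176, 176, 166, 114, 49, 74, 194, 255] shift -1.91
271 [168, 175, 193, 208, 222, 241, 254, 255, 255, 218, 162, 162, 152, 105, 103, 229, 255] [185, 187, 209, 246, 255, 255, 255, 249, 199, 174, 174, 147, 85, 46, 108, 241, 255] shift -1.35
272 [165, 174, 186, 206, 222, 240, 255, 255, 255, 253, 195, 160, 164, 136, 89, 158, 255] [182, 186, 188, 203, 241, 255, 255, 255, 235, 180, 175, 162, 117, 58, 66, 178, 255] shift -1.24
273 [171, 173, 193, 210, 217, 222, 239, 253, 254, 219, 171, 163, 150, 106, 96, 227, 255] [186, 201, 212, 215, 240, 255, 255, 255, 215, 174, 172, 150, 89, 47, 103, 243, 255] shift -1.16
274 [171, 170, 182, 204, 215, 221, 225, 198, 208, 217, 178, 162, 163, 136, 87, 130, 246] [181, 195, 220, 228, 236, 253, 255, 255, 232, 187, 175, 163, 118, 60, 62, 140, 255] shift -1.01
275 [173, 170, 182, 210, 218, 239, 254, 223, 176, 173, 166, 165, 159, 121, 88, 159, 255] [184, 201, 222, 224, 225, 243, 255, 253, 203, 172, 177, 161, 95, 49, 85, 180, 255] sh
[... 1501 characters left out ...]
 77, 99, 173, 253, 255, 255, 226, 166, 160, 150, 123, 132, 196, 230] [149, 141, 114, 92, 190, 255, 255, 255, 204, 172, 172, 147, 83, 69, 140, 215, 239] shift -1.18
285 [139, 140, 140, 126, 80, 72, 135, 226, 255, 252, 192, 161, 162, 136, 92, 119, 199] [151, 152, 149, 131, 84, 133, 244, 255, 233, 178, 172, 165, 125, 66, 73, 138, 217] shift -1.3
286 [142, 147, 146, 131, 81, 61, 92, 165, 219, 202, 166, 148, 129, 102, 90, 143, 227] [154, 156, 154, 137, 83, 79, 141, 201, 197, 178, 165, 148, 99, 63, 93, 163, 235] shift -0.81
287 [145, 144, 146, 147, 121, 79, 58, 72, 129, 188, 175, 141, 121, 87, 66, 105, 184] [153, 155, 154, 150, 131, 86, 63, 78, 141, 196, 188, 155, 129, 83, 61, 114, 198] shift -0.8
```

The top-front edge of the platen moved up by about 1.4 px, against 1.47 px expected for 6 mm. That agrees with the force count. Next is the knob.

Run:
```python
from h import *
T=camera("top");S=camera("side");im=cv2.imread("pics/top0.png");h=cv2.cvtColor(im,cv2.COLOR_BGR2HSV)
m=cv2.inRange(h,(22,190,90),(34,255,255));z=np.zeros_like(m);z[142:160,306:326]=m[142:160,306:326]
q=np.argwhere(z);print(len(q),q.mean(0)[::-1]); pt=q.mean(0)[::-1]
print(onz(T,[pt],.068))
h=cv2.cvtColor(cv2.imread("pics/side0.png"),cv2.COLOR_BGR2HSV);m=cv2.inRange(h,(18,160,90),(34,255,255));z=np.zeros_like(m);z[234:256,316:334]=m[234:256,316:334]
q=np.argwhere(z);print(len(q),q.min(0),q.max(0),q.mean(0)[::-1]);print(onz(S,[q.mean(0)[::-1]],.052))
s=sense();print(s["time"],s["tool_pos"],rel([.648,-.153,.14]).round(4))
```

```text
0 [nan nan]
[[nan nan nan]]
41 [240 323] [249 327] [325.2195122  245.02439024]
[[ 0.64993769 -0.14819032  0.052     ]]
15.7 [ 0.63500442 -0.10609268  0.2619308 ] [ 0.     -0.0495  0.1216]<stdin>:4: RuntimeWarning: Mean of empty slice.
  ret = um.true_divide(
```

Run:
```python
from h import *
T=camera("top");im=cv2.imread("pics/top0.png").astype(int)
print(onz(T,[(316.0,149.4)],.070))
w=np.minimum(im[...,1],im[...,2])-im[...,0]
print(w[144:156,308:324])
```

```text
[[ 0.64954063 -0.14342706  0.07      ]]
[[-38  -1  12   8   6   4   8   0   4  -2  -1  -1   3  -1   3  -1]
 [-51  -4   8  10   7   6  14  23  22  15   8   1   1   4   2   0]
 [-66 -20   7   9  12  37  67  86  87  71  40  14   3   1   1   1]
 [-75 -20  16  22  42  76 112 129 130 121  94  47   7  -2   1   2]
 [-44  13  38  43  56  93 125 139 139 138 121  83  28   5  -2   4]
 [ 12  39  48  50  60  97 125 135 142 139 127 100  44   5   1   1]
 [ 41  49  51  50  62 106 131 135 140 137 132  94  43   1   2   1]
 [ 49  50  49  51  60 102 127 135 137 132 122  88  31   4   0  -5]
 [ 51  51  47  51  58  82 113 117 113 104  84  56  11   2   0   2]
 [ 51  51  49  50  53  59  72  81  69  59  50  37  18   3   0   0]
 [ 51  50  51  48  52  55  55  59  52  50  51  42  25   7   6   5]
 [ 50  49  50  51  52  51  50  52  52  48  46  42  23   4  -1   2]]
```

Run:
```python
from h import *
print(rel([.6497,-.1455,.042]).round(4))
q=sense()["ee_rot"];print(Ro.from_quat([*q[1:],q[0]]).as_matrix().round(3))
```

```text
[-0.0034 -0.0434  0.2197]
[[-0.964 -0.265 -0.001]
 [-0.265  0.964  0.007]
 [-0.001  0.007 -1.   ]]
```

Request:
{"api": "drive_tool", "payload": {
  "plan": [
    [[0.6, -0.003, -0.043, 0, 0, 0, 0], [0.6, 0, 0, 0, 0, 0, 0], [0.6, 0, 0, 0.05, 0, 0, 0], [0.6, 0, 0, 0.05, 0, 0, 0], [0.6, 0, 0, 0, 0, 0, 0]]
  ]
}}

```text
time: 16.38
tool_pos: [0.6501, -0.1459, 0.1603]
ee_rot: [0.001, -0.134, 0.991, 0.004]
contact_force: [0.1, -0.7, 0.0]
gripper_width: 0.599
```

Run:
```python
from h import *
print(rel([.6497,-.1455,.042]).round(4))
crop(camera('side'),250,150,380,270,4.6,'s5.png')
```

```text
[ 0.0007 -0.0004  0.1183]
```

View pics/s5.png

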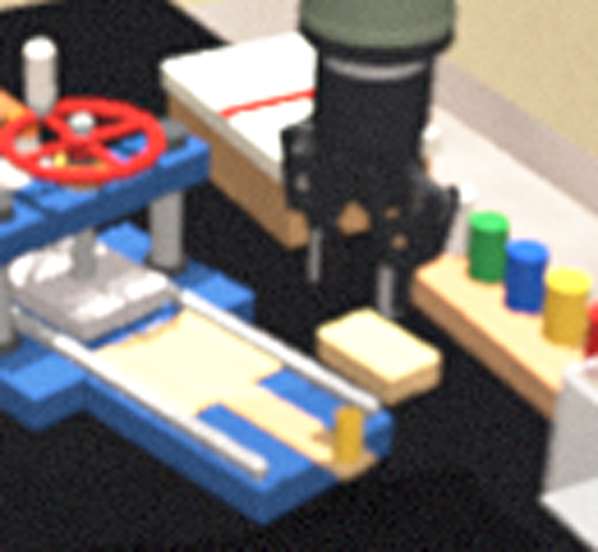

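The fingers at crop (315,260) and (390,290) straddle the knob at (348,430) along the press y. I'll go down and cage it.

Request:
{"api": "drive_tool", "payload": {
  "plan": [
    [[0.6, 0, 0, 0.045, 0, 0, 0], [0.6, 0, 0, 0.045, 0, 0, 0], [0.6, 0, 0, 0.02, 0, 0, 0], [0.6, 0, 0, 0, 0, 0, 0]]
  ],
  "squeeze": 20
}}

```text
time: 16.92
tool_pos: [0.6575, -0.1457, 0.0604]
ee_rot: [0.009, -0.134, 0.991, 0.001]
contact_force: [0.3, 0.2, -0.5]
gripper_width: 0.604
```

Run:
```python
from h import *
s=sense();print(rel([.6497,-.1455,.042]).round(4),s["contact_force"])
crop(camera('side'),250,150,380,270,4.6,'s6.png')
```

```text
[0.0078 0.0022 0.0183] [ 0.30625107  0.17114343 -0.52216839]
```

View pics/s6.png

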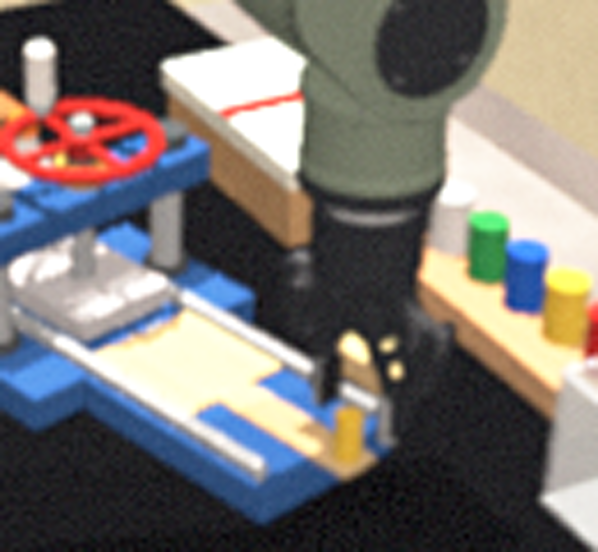

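```bash
cat > k.py <<'E'
import sys
from h import *
s=sense();q=s["ee_rot"];R=Ro.from_quat([*q[1:],q[0]]);D=Ro.from_quat([-.133,.991,0,0])
print("t",s["time"],"rot",(R.inv()*D).as_rotvec().round(4),"F tool",R.inv().apply(s["contact_force"]).round(1),"q",s["q"].round(2))
y=np.radians(15.2);d=s["tool_pos"]-[.5777,.1209,0]
print("press x,y",(d[0]*np.cos(y)+d[1]*np.sin(y)).round(4),(-d[0]*np.sin(y)+d[1]*np.cos(y)).round(4),"z",d[2].round(4))
print(rel([.6497,-.1455,.042]).round(4))
E
python3 k.py
```

```text
t 16.975 rot [-0.0008  0.0199  0.0017] F tool [-0.6 -0.1 -0.2] q [ 0.27  1.06 -0.23  1.25  0.26  0.83  1.82]
press x,y 0.0075 -0.2784 z 0.0614
[0.0082 0.0024 0.0192]
```

Request:
{"api": "drive_tool", "payload": {
  "plan": [
    [[0.6, 0.008, 0.002, 0, 0, 0.02, 0], [0.6, 0, 0, 0.01, 0, 0, 0], [0.6, 0, 0, 0.008, 0, 0, 0], [0.6, 0, 0, 0, 0, 0, 0]]
  ]
}}

```text
time: 17.48
tool_pos: [0.6507, -0.1463, 0.0458]
ee_rot: [0.001, -0.134, 0.991, -0.001]
contact_force: [-0.5, -0.1, 0.1]
gripper_width: 0.598
```

```bash
python3 k.py
```

```text
t 17.475 rot [-0.0029  0.0025  0.0015] F tool [ 0.5  0.  -0.1] q [ 0.26  1.08 -0.22  1.27  0.27  0.81  1.81]
press x,y 0.0003 -0.277 z 0.0458
[0.0007 0.0011 0.0038]
```

Request:
{"api": "drive_tool", "payload": {
  "plan": [
    [[0.32, 0, 0, 0, 0, 0, 0], [0.32, 0, 0, 0, 0, 0, 0], [0.32, 0, 0.004, 0, 0, 0, 0], [0.32, 0, 0.004, 0, 0, 0, 0]]
  ]
}}

```text
time: 17.98
tool_pos: [0.6486, -0.1385, 0.046]
ee_rot: [0.002, -0.134, 0.991, -0.001]
contact_force: [0.7, -0.4, -0.4]
gripper_width: 0.318
```

```bash
python3 k.py
python3 - <<'E'
from h import *
crop(camera('side'),250,150,380,270,4.6,'s7.png')
E
```

```text
t 17.975 rot [-0.0032  0.0029  0.001 ] F tool [-0.5 -0.6  0.4] q [ 0.25  1.08 -0.21  1.29  0.27  0.8   1.8 ]
press x,y 0.0004 -0.2689 z 0.046
[ 0.0008 -0.007   0.004 ]
```

View pics/s7.png

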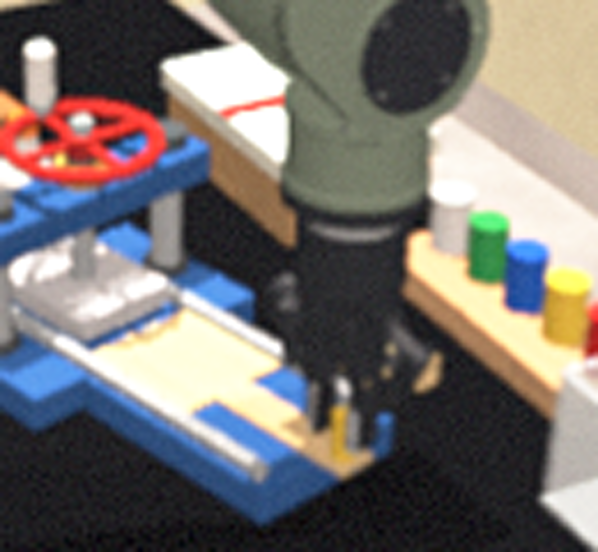

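Request:
{"api": "drive_tool", "payload": {
  "plan": [
    [[0.32, 0, 0.006, 0, 0, 0, 0], [0.32, 0, 0.01, 0, 0, 0, 0], [0.32, 0, 0.01, 0, 0, 0, 0], [0.32, 0, 0.01, 0, 0, 0, 0], [0.32, 0, 0.01, 0, 0, 0, 0]]
  ]
}}

```text
time: 18.65
tool_pos: [0.6356, -0.0906, 0.046]
ee_rot: [0.002, -0.134, 0.991, -0.001]
contact_force: [1.1, -0.8, -0.6]
gripper_width: 0.321
```

```bash
python3 k.py
```

```text
t 18.65 rot [-0.0032  0.0031  0.0014] F tool [-0.9 -1.1  0.6] q [ 0.18  1.05 -0.2   1.38  0.26  0.73  1.72]
press x,y 0.0004 -0.2192 z 0.046
[ 0.0009 -0.0567  0.0042]
```

Request:
{"api": "drive_tool", "payload": {
  "plan": [
    [[0.32, 0, 0.01, 0, 0, 0, 0], [0.32, 0, 0.01, 0, 0, 0, 0], [0.32, 0, 0.01, 0, 0, 0, 0], [0.32, 0, 0.01, 0, 0, 0, 0]]
  ]
}}

```text
time: 19.15
tool_pos: [0.6242, -0.0492, 0.046]
ee_rot: [0.002, -0.134, 0.991, -0.001]
contact_force: [1.6, -1.7, 0.7]
gripper_width: 0.322
```

```bash
python3 k.py;  python3 - <<'E'
from h import *
crop(camera('side'),220,140,350,265,4.6,'s8.png')
crop(camera('top'),185,110,335,220,5,'t8.png')
E
```

```text
t 19.15 rot [-0.0034  0.0033  0.0016] F tool [-1.  -2.1 -0.7] q [ 0.11  1.03 -0.18  1.45  0.25  0.68  1.66]
press x,y 0.0003 -0.1764 z 0.046
[ 0.001  -0.0996  0.0043]
```

View pics/s8.png

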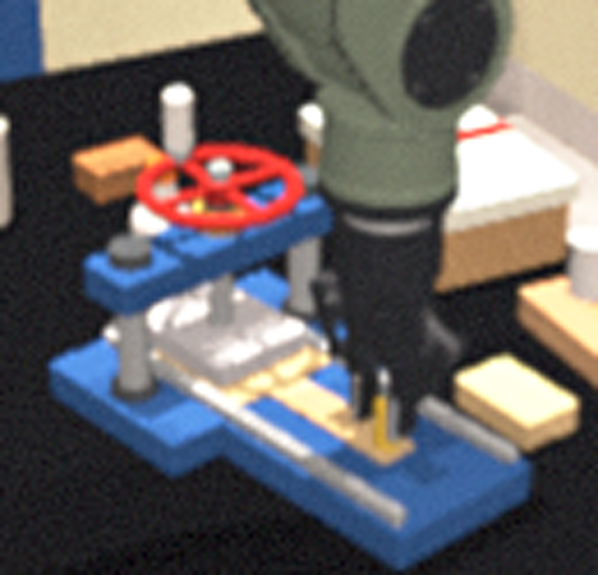

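The tray is sliding under the platen; its plate edge is at side-crop (300,365) and the sliding force is about 2 N. About 34 mm remain, so I slow down.

Request:
{"api": "drive_tool", "payload": {
  "plan": [
    [[0.32, 0, 0.005, 0, 0, 0, 0], [0.32, 0, 0.005, 0, 0, 0, 0], [0.32, 0, 0.005, 0, 0, 0, 0], [0.32, 0, 0.004, 0, 0, 0, 0], [0.32, 0, 0.003, 0, 0, 0, 0]]
  ]
}}

```text
time: 19.88
tool_pos: [0.6181, -0.0268, 0.046]
ee_rot: [0.002, -0.134, 0.991, -0.001]
contact_force: [1.0, -2.0, 0.5]
gripper_width: 0.318
```

```bash
python3 k.py
```

```text
t 19.875 rot [-0.0034  0.0034  0.0018] F tool [-0.4 -2.2 -0.5] q [ 0.07  1.02 -0.18  1.48  0.25  0.66  1.62]
press x,y 0.0003 -0.1531 z 0.046
[ 0.0011 -0.1228  0.0044]
```

Request:
{"api": "drive_tool", "payload": {
  "plan": [
    [[0.32, 0, 0.002, 0, 0, 0, 0], [0.32, 0, 0.002, 0, 0, 0, 0], [0.32, 0, 0.002, 0, 0, 0, 0]]
  ]
}}

```text
time: 20.25
tool_pos: [0.6165, -0.0208, 0.046]
ee_rot: [0.002, -0.134, 0.991, -0.002]
contact_force: [0.8, -1.6, 1.2]
gripper_width: 0.321
```

```bash
python3 k.py
```

```text
t 20.25 rot [-0.0036  0.0034  0.0016] F tool [-0.4 -1.8 -1.2] q [ 0.06  1.02 -0.17  1.49  0.25  0.66  1.61]
press x,y 0.0003 -0.1469 z 0.046
[ 0.0011 -0.1291  0.0044]
```

Request:
{"api": "drive_tool", "payload": {
  "plan": [
    [[0.32, 0, 0.001, 0, 0, 0, 0], [0.32, 0, 0.001, 0, 0, 0, 0], [0.32, 0, 0.001, 0, 0, 0, 0]]
  ]
}}

```text
time: 20.62
tool_pos: [0.6156, -0.0178, 0.0459]
ee_rot: [0.002, -0.134, 0.991, -0.002]
contact_force: [1.5, -1.2, 1.2]
gripper_width: 0.325
```

```bash
python3 k.py
```

```text
t 20.625 rot [-0.0037  0.0034  0.0014] F tool [-1.1 -1.5 -1.2] q [ 0.06  1.01 -0.17  1.49  0.25  0.65  1.61]
press x,y 0.0002 -0.1438 z 0.0459
[ 0.001  -0.1321  0.0044]
```

Request:
{"api": "drive_tool", "payload": {
  "plan": [
    [[0.32, 0, 0.001, 0, 0, 0, 0], [0.32, 0, 0.001, 0, 0, 0, 0]]
  ]
}}

```text
time: 20.88
tool_pos: [0.6151, -0.0168, 0.0459]
ee_rot: [0.002, -0.133, 0.991, -0.002]
contact_force: [1.0, -9.1, 0.4]
gripper_width: 0.318
```

Request:
{"api": "drive_tool", "payload": {
  "plan": [
    [[0.32, 0, 0.001, 0, 0, 0, 0], [0.32, 0, 0.001, 0, 0, 0, 0]]
  ]
}}

```text
time: 21.12
tool_pos: [0.6147, -0.017, 0.0459]
ee_rot: [0.002, -0.133, 0.991, -0.004]
contact_force: [1.8, -6.2, 0.1]
gripper_width: 0.319
```

```bash
python3 k.py
```

```text
t 21.125 rot [-0.0078  0.0026 -0.0005] F tool [-0.1 -6.4 -0. ] q [ 0.05  1.01 -0.17  1.5   0.25  0.65  1.6 ]
press x,y -0.0005 -0.1427 z 0.0459
[ 1.000e-04 -1.332e-01  5.000e-03]
```

Force rose from 2 N to 6–9 N with no more travel, at TCP y = −0.1427 where I predicted −0.1425. That is the stop, so I let go.

Request:
{"api": "drive_tool", "payload": {
  "plan": [
    [[0.32, 0, -0.003, 0, 0, 0, 0], [0.6, 0, 0, 0, 0, 0, 0], [0.6, 0, 0, 0, 0, 0, 0], [0.6, 0, 0, -0.02, 0, 0, 0], [0.6, 0, 0, -0.03, 0, 0, 0]]
  ]
}}

```text
time: 21.75
tool_pos: [0.6142, -0.0185, 0.0969]
ee_rot: [0.0, -0.133, 0.991, -0.003]
contact_force: [-0.2, 0.1, 0.1]
gripper_width: 0.602
```

Request:
{"api": "drive_tool", "payload": {
  "plan": [
    [[0.6, 0, -0.01, -0.05, 0, 0, 0], [0.6, 0, -0.03, -0.05, 0, 0, 0], [0.6, 0, -0.05, -0.02, 0, 0, 0], [0.6, 0, -0.05, 0, 0, 0, 0], [0.6, 0, -0.05, 0, 0, 0, 0]]
  ]
}}

```text
time: 22.38
tool_pos: [0.6663, -0.2009, 0.2335]
ee_rot: [0.005, -0.137, 0.991, -0.002]
contact_force: [0.6, 0.3, 0.4]
gripper_width: 0.601
```

Request:
{"api": "drive_tool", "payload": {
  "plan": [
    [[0.6, 0, -0.05, 0, 0, 0, 0], [0.6, 0, 0, 0, 0, 0, 0]]
  ]
}}

```text
time: 22.62
tool_pos: [0.6794, -0.254, 0.2366]
ee_rot: [0.006, -0.135, 0.991, -0.003]
contact_force: [-0.3, 1.1, -0.8]
gripper_width: 0.599
```

```bash
python3 k.py;  python3 - <<'E'
from h import *
S=camera('side');T=camera('top')
crop(S,220,140,350,265,4.6,'s9.png');crop(T,185,110,335,220,5,'t9.png')
im=T["frame"].astype(int);w=np.minimum(im[...,1],im[...,0])-im[...,2];y=np.radians(15.2)
def pf(p):d=p-[.5777,.1209,0];return (d[0]*np.cos(y)+d[1]*np.sin(y)).round(4),(-d[0]*np.sin(y)+d[1]*np.cos(y)).round(4)
q=np.argwhere(w[130:180,260:320]>85);print(len(q));p=q.mean(0)[::-1]+[260,130];print("knob top px",p,pf(onz(T,[p],.07)[0]))
h=cv2.cvtColor(S["frame"],cv2.COLOR_RGB2HSV);m=cv2.inRange(h,(18,160,90),(34,255,255))[205:260,285:335]
q=np.argwhere(m);p=q.mean(0)[::-1]+[285,205];print("side",len(q),p,pf(onz(S,[p],.052)[0]))
E
```

```text
t 22.625 rot [-0.0075  0.0115  0.0044] F tool [-0.   1.1  0.8] q [ 0.38  0.99 -0.24  0.76  0.21  1.39  2.05]
press x,y -0.0001 -0.3885 z 0.2366
[0.0018 0.114  0.1937]
20
knob top px [278.3 160.1] (np.float64(-0.0021), np.float64(-0.1437))
side 33 [296.45454545 228.36363636] (np.float64(-0.0026), np.float64(-0.1516))
```

View pics/s9.png

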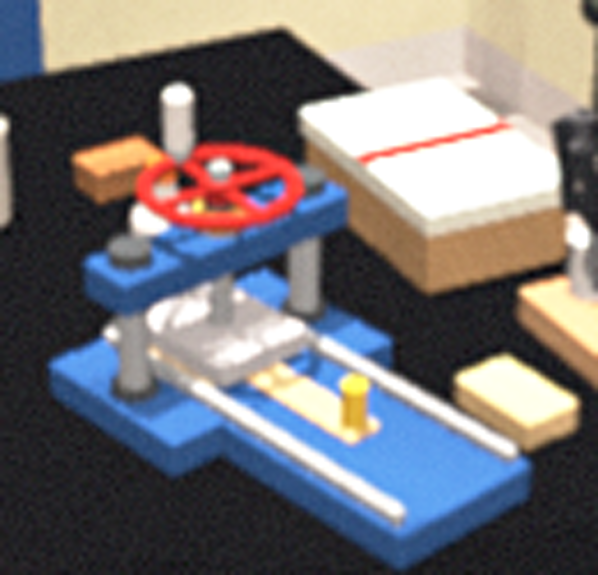

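View pics/t9.png

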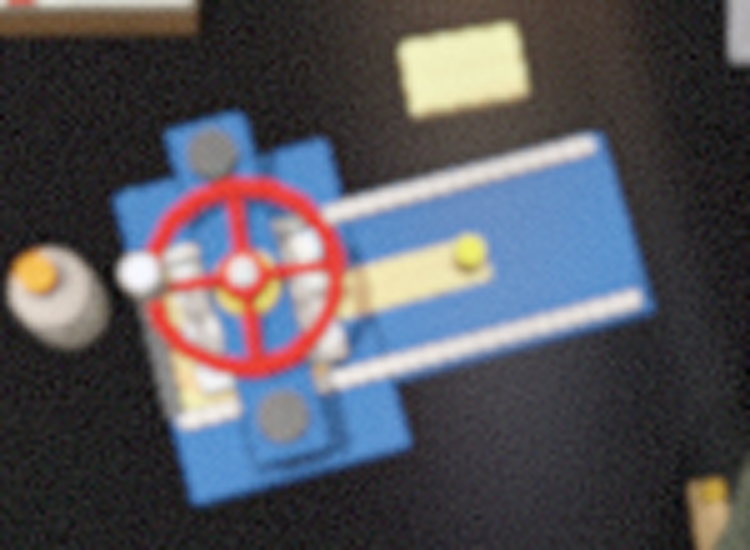

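Request:
{"api": "drive_tool", "payload": {
  "plan": [
    [[0.6, 0, 0, 0, 0, 0, 0], [0.6, 0, 0, 0, 0, 0, 0], [0.6, 0, 0, 0, 0, 0, 0]]
  ]
}}

```text
time: 23.1
tool_pos: [0.68, -0.2473, 0.2389]
ee_rot: [0.007, -0.139, 0.99, -0.002]
contact_force: [0.3, 0.1, 0.1]
gripper_width: 0.597
```

Run:
```python
from station import *
s=sense();print(s["contact_force"],abs(s["joint_velocities"]).max());print(close_job())
```

```text
[0.27461945 0.12156512 0.05872509] 0.005476964900722669
the job is handed in; nothing more can be done
None
```

The press is open by one screw turn and the tray is home under the platen. I handed the job in at about 23 s; the station gives no verdict.

**Screw:** The wheel turned freely until somewhere between 93.7° and 106.5°, where the handle force rose from about 0.5 N to 9 N. I then led it at about 8 N to 458.9°. That is 352–365° of real screw turn, or 5.87–6.09 mm of lift.

**Tray:** I caged the knob loosely and pushed at about 2 N. At the stop the force reached 6–9 N with no more travel, at tool y = −0.1427 m where I had predicted −0.1425 m. I then backed off, opened and withdrew.

**Last checks:**
- **Tray position:** The knob appears at press y −0.144 m in the top view and −0.152 m in the side view, against −0.146 m expected. The two views differ by 8 mm, so the contact force is the better evidence that it is home.
- **Platen lift:** Its top-front edge moved up about 1.4 px, against 1.47 px expected. Its underside edge suggested only about 1.1 px, but that edge is blurred by shadow, so I trusted the force count. Automatic image alignment gave smaller, scattered shifts because of highlights on the metal.
- **Screw line:** The white line on the screw end was too small in the pictures to read.
- **Other things:** The glue and the tag stack look unmoved in the final pictures, and I saw no contact with anything else. I did not check every bystander against its start position. The tool force was about 0 N at hand-in.

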